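# Lock a plaster mould in its cam clamp

### The arm

A 7-joint arm with a two-finger parallel gripper is mounted at the origin on the work surface. World frame = base frame: x ahead of the robot, y to its left, z up, the work surface at z = 0. Lengths are in m, angles in rad, forces in N, time in s.
With the tool pointing down it reaches from about 0.425 to 0.925 m from the base axis. Payload 6.8 kg.
Tool frame: the origin (TCP) lies at the very end of the fingers, on their centre line; the grasp point (between the pads) lies 19 mm behind it; z points along the fingers, y is the line along which they close (so a half turn about z gives the same grasp; the last joint's range is limited). The gripper opens to 85 mm and grips with 20 to 120 N. Pads are 22 mm wide; open, the fingers measure 114 mm over their backs; the gripper's body (76 mm by 85 mm) begins 54 mm behind the grasp point. The pads swing forward as they close: fully open they stand 13 mm farther back than shut.
Start: joints at [1.177, 0.477, 0.022, 1.555, -0.011, 1.109, -0.083], TCP at [0.19, -0.648, 0.231] pointing down, gripper open.
Joint ranges: [-2.96, 2.96], [-0.34, 2.1], [-1.41, 1.46], [0.24, 2.44], [-1.37, 4.51], [0.17, 1.92], [-2.96, 2.96]. Speed limits (rad/s): [2.39, 2.39, 3.14, 3.14, 3.14, 3.14, 3.14].

### API

Orientations are given as a unit quaternion [w, x, y, z].
In Python, from station import telemetry, viewer, job, search_frame, cut_out gives the robot as it stands. The module is installed in compiled form; this text tells all that it offers.
- The arm moves only by the shell command python3 -m crank 'ROWS' [FORCE]. ROWS is JSON, a list of rows, each an object with "delta_rot": the turn, a rotation vector about the tool's x, y, z in degrees, a list of three; "xyz": the shift along the tool's x, y, z in m, a list of three; "fingers": the gripper command: -1 is fully open, 1 is shut, values between are in proportion. In form: [{"delta_rot": [ax, ay, az], "xyz": [dx, dy, dz], "fingers": fingers}, ...]. A call has 1 to 10 rows; each row is the pose to reach, as a shift and turn from the pose commanded when the call began, along the tool's axes at that moment; what a row does not reach only later rows make up. A row lasts 1/10 s, in which the tool goes at most 50 mm and 8.59 degrees, less where a joint would pass 70% of its speed; a pose out of reach is approached as far as the arm can. A call with a gripper value outside its range is refused whole. The fingers move at their own pace and stop on an object; FORCE is the grip in N (left out, the last holds). Time passes only in rows, so rows that repeat a pose let the fingers close. It gives the time, the measured TCP pose, the force, the opening and the grip force at its end, in the units of the state.
- telemetry.get_obs(): the state, without advancing time (a new reading comes with each control period).
- viewer.read_camera(name): name is "side" or "top"; returns a dict with "img" (420x560x3 uint8, red, green, blue), "fx", "fy", "cx", "cy" (pixels), "origin" and "rotation" of the camera in the world. Camera axes: x right, y up, looking along -z (the intrinsics and any distortion apply to the point x, -y, -z); pixel columns grow to the right and rows downward; lengths in m; the calibration is good to about 2 mm. A picture is of the moment at which its call begins. There is no depth.
- job.hand_in(): hands the job in; it is judged then, once.
Trained networks look in the newest picture that a camera, given by its name, has taken for a name from the list of things; names that differ only in an ending like _2 or _b are one class to them, and where a whole thing is asked for, a point or a joint stands for the part that bears it (a point fixed in the world has none). Each returns a list of dicts, best first, with "score" (0 to 1); they miss things now and then, are a little off and sometimes report something else, mostly with a low value. They report only what shows in the picture. A call takes as long as a camera call. They do not tell look-alikes from the thing itself.
- search_frame(camera, thing): "pixel" ([column, row] in pixels, amid what is visible of it).
- cut_out(camera, thing): "pixels" (420x560 bool, what is visible of it) and "pixel" ([column, row] in pixels, amid what is visible of it).
The state is a dict: "t": time; "q": joint angles; "joint_vel": joint speeds; "joint_torque": joint torques, N m; "eef_pos": TCP position; "tool_rot": TCP orientation; "contact_force": force on the tool from outside, world axes, zero at the start; "torque": the same for the moment, N m; "gripper_width": opening from 0.0 (shut) to 1.0 (fully open); "grasp_force": force on a finger pad.
Only numpy, scipy, OpenCV 4.12 (cv2) and the standard library are available. Lean on these libraries where they do the work, as an engineer would, in place of code of your own. Each camera call takes 0.05 s, during which the arm holds its last target. There are 200 camera calls.

### The job

Get the two-part plaster mould ready for casting: press its top half straight down until it is fully home on the lower half, while the clamp is still open. Then set the clamp's square-headed nut so that the lever begins to bite about a third of the way through its swing, and flip the lever all the way down, so that the mould is locked with about 110 newtons and never more than 200, which would crack the plaster. Leave the lever locked and do not disturb the bottle, the jar and the clay brick.

Things in the scene. Friction and masses are not known exactly. Their poses are not given: they have to be found in the camera images.
- clamp: Fixed cam clamp on a wooden board 200 (x) by 310 (y) by 18 mm. Origin: on the bench, straight below the spindle; z up. A steel column at y = +115 mm carries a sliding grey head (50 x 48 mm about the column, 133 to 169 mm above the bench when open) with a level arm, 28 mm wide, to the spindle at x = y = 0, ending in a boss 36 mm across. Square nut above the boss, sprung round foot (34 mm) below it.
- boss (a point): Bottom of the boss, on the spindle axis. The foot hangs below it; its height over the mould is untold and differs every time: find it by feel. Foot spring: each mm lowered after touching the seated mould adds 13.7 N. Wanted with the lever fully down: 110 N (8 mm), good 85 to 135 N; above 200 N plaster cracks. As found, the nut is too loose by 2.5 to 7.5 mm of foot travel.
- nut_grip (a point): Centre of the nut's square steel head: 24 x 24 mm across the flats (point x and y), 28 tall (z up), about 199 mm above the bench, lever open; gripped from above across two flats. A 32 mm collar lies 22 mm below, the head 30 mm. Clockwise from above (yaw falling) lowers the foot 12 mm a turn; the nut stays level, needs 0.5 N m, holds where left, turns 4.5 rad or more. Sinks 16 mm as the lever locks.
- lever (a joint): Cam lever angle, rad: 0 open (upright, leaning 0.2 back to the clamp's +x), swings over to the clamp's -x, 1.75 locked (level, hard stop). Stays where left. Lowers head, nut and foot by 14.2 mm x (cos(1.70 - joint) + 0.129): 8 mm at 0.53, 16 at the end. Free swing 0.1 N m; once the foot touches, extra torque = force x d(travel)/d(angle), 3 to 8 N at the grip; at rest friction hides 0.15 N m.
- lever_grip (a point): Middle of the lever's black handle, 85 mm from the pivot; point z points outwards along the lever, y along the pivot axis. The handle is 50 mm long (60 to 110 mm from the pivot), 14 mm wide (y), 22 mm thick. It can be pinched from above across the 14 mm through the whole swing: it turns between the pads.
- lever_pivot (a point): The lever's pivot, fixed on top of the clamp's column, 193 mm above the bench; the pivot axis is the clamp's y axis.
- lower: Lower mould half, fixed: plaster block 110 (x) by 170 (y) mm, centred 20 mm to the clamp's -y of the spindle. Origin on its centre line, 42 mm below the parting face; packed up or down by up to 1.3 mm. Four steel plates (30 mm wide, 3 thick, mid-side) stand 12 mm above the parting face and hold the top half with 2 mm of play.
- lid: Top mould half: loose plaster block 110 (x) by 170 (y) by 36 mm, about 0.65 kg; origin at the centre of its underside. It starts 4 mm proud on tight register keys (underside 46 mm above lower's origin); fully home it lies on the parting face (42 mm, good within 1.2 mm). It takes 5 to 10 N of downward push, then stops hard.
- lid_press (a point): Where to press: top face of the top half, on its long middle line, 64 mm to -y from its centre, 84 mm from the spindle, clear of the clamp's head. The keys guide the block straight down although pressed off centre.
- bottle: Bystander: glass bottle, 60 mm in diameter, 200 mm tall, origin under its base.
- jar: Bystander: clear jar with a steel cap, 84 mm in diameter, 110 mm tall, origin under its base.
- claybrick: Bystander: brown clay brick 80 x 140 x 50 mm, origin at the centre of its underside.
Mind the look-alikes: they are no part of the job. What is shaped like the lid but blue or orange is not meant.

How it is judged:
On the way, in this order (a step that is already met when the one before it is completed fails the run):
1. the top half is pressed fully home while the lever is still open (z of lid in the frame of lower below 0.0432 m and value of joint lever below 0.5 rad), for 0.2 s.
2. the lever is swung fully down (value of joint lever above 1.65 rad), for 0.1 s.
At the end, for the whole second after the job is handed in: The lever is fully down (beyond 1.65 of 1.75 rad), the clamp's foot presses on the mould with 85 to 135 N, and the top half lies fully home on the lower half (within 1.2 mm) and at rest (value of joint lever above 1.65 rad and contact force between lid and clamp between 85 and 135 N and z of lid in the frame of lower between 0.0405 and 0.0432 m and linear speed of lid below 0.02 m/s); the robot touches nothing.
It fails at once if the mould is pressed by the clamp with more than 200 N (contact force between lid and clamp above 200 N).
It fails at once if the bottle, the jar or the clay brick is moved by more than 20 mm (distance of any of bottle, jar, claybrick from where it was at the start of the episode above 0.02 m).
It also fails if it takes over 72 s, if anything falls off the work surface, if the arm or the gripper's body presses on something with over 40 N, if the wrist force passes 120 N, or if a joint passes its speed limit or range.

## Working session

There is one attempt and no reset: what is moved stays moved. The work goes in short steps, Python scripts to look and compute and a shell command to move; the robot and the scene stay as the last step left them, time stands still between calls to the robot, and variables do not carry over. Pictures are saved under pics/ and viewed, at most 10 in all, crops included, and the job is handed in when it is done.

```bash
mkdir -p pics; cat > h.py <<'E'
import numpy as np,cv2
from station import telemetry,viewer,job,search_frame,cut_out
def ray(c,px):
    d=np.array([(px[0]-c['cx'])/c['fx'],-(px[1]-c['cy'])/c['fy'],-1.0])
    return np.array(c['origin']),np.array(c['rotation'])@d
def at_z(c,px,z):
    o,d=ray(c,px); return o+d*(z-o[2])/d[2]
def proj(c,p):
    v=np.array(c['rotation']).T@(np.array(p)-np.array(c['origin']))
    return [c['cx']+c['fx']*v[0]/-v[2], c['cy']+c['fy']*-v[1]/-v[2]]
def tri(c1,p1,c2,p2):
    o1,d1=ray(c1,p1);o2,d2=ray(c2,p2);s=np.linalg.lstsq(np.c_[d1,-d2],o2-o1,rcond=None)[0]
    a=o1+s[0]*d1;b=o2+s[1]*d2;return (a+b)/2,np.linalg.norm(a-b)
E
python3 - <<'E'
from h import *
np.set_printoptions(precision=4,suppress=True)
o=telemetry.get_obs();print({k:np.round(v,3) for k,v in o.items()})
for n in('side','top'):
    c=viewer.read_camera(n);cv2.imwrite(f'pics/{n}0.png',c['img'][:,:,::-1])
    print(n,{k:v for k,v in c.items() if k!='img'})
    for t in('clamp','nut_grip','lever_grip','lever_pivot','lid','lower','lid_press','boss','bottle','jar','claybrick'):
        try:print(t,[(np.round(r['pixel']),round(r['score'],2)) for r in search_frame(n,t)])
        except Exception as e:print(t,e)
E
```

```text
{'t': np.float64(0.0), 'q': array([ 1.177,  0.478,  0.022,  1.556, -0.012,  1.109, -0.083]), 'joint_vel': array([-0.   , -0.   , -0.001,  0.   , -0.002,  0.001, -0.001]), 'joint_torque': array([ -0.001, -59.645,   1.607, -28.119,   0.012,   0.009,  -0.   ]), 'eef_pos': array([ 0.19 , -0.647,  0.23 ]), 'tool_rot': array([-0.001,  0.99 ,  0.142, -0.   ]), 'contact_force': array([-0.578, -0.134,  0.461]), 'torque': array([-0.038, -0.016,  0.014]), 'grasp_force': np.float64(0.0), 'gripper_width': np.float64(0.997)}
side {'fx': 396.820509559134, 'fy': 396.820509559134, 'cx': 281.0389410492009, 'cy': 206.64158306981295, 'origin': array([0.3818, 0.9208, 0.7163]), 'rotation': array([-0.0622, -0.0236,  0.5063,  0.8598])}
clamp [(array([244., 253.]), 0.67), (array([257., 224.]), 0.67)]
nut_grip [(array([253., 198.]), 0.51)]
lever_grip [(array([242., 201.]), 0.79)]
lever_pivot [(array([249., 252.]), 0.67)]
lid [(array([331., 222.]), 0.86), (array([256., 226.]), 0.7), (array([330., 271.]), 0.62)]
lower [(array([256., 251.]), 0.83)]
lid_press [(array([331., 223.]), 0.95), (array([259., 224.]), 0.
[... 278 characters left out ...]
2109289649, 'cy': 207.53409710620164, 'origin': array([ 0.3269, -0.0113,  1.3111]), 'rotation': array([-0.6999, -0.0505,  0.0496,  0.7107])}
clamp [(array([290., 183.]), 0.64), (array([265., 175.]), 0.56)]
nut_grip [(array([302., 170.]), 0.67)]
lever_grip []
lever_pivot [(array([289., 178.]), 0.92)]
lid [(array([353., 254.]), 0.96), (array([313., 180.]), 0.65), (array([276., 257.]), 0.6), (array([408., 206.]), 0.44)]
lower [(array([407., 205.]), 0.38)]
lid_press [(array([354., 256.]), 0.9), (array([314., 181.]), 0.87), (array([277., 261.]), 0.62)]
boss [(array([291., 175.]), 0.94), (array([262., 175.]), 0.5)]
bottle [(array([171., 197.]), 0.95)]
jar [(array([410., 206.]), 0.68)]
claybrick []
```

View both.

```bash
sed -i "s/np.array(c\['rotation'\])/R(c)/; s/np.array(c\['rotation'\])/R(c)/" h.py; cat >> h.py <<'E'
from scipy.spatial.transform import Rotation as Ro
def R(c): return Ro.from_quat(np.roll(c['rotation'],-1)).as_matrix()
E
python3 -c "
import cv2
a=cv2.imread('pics/side0.png')[130:310,150:390];cv2.imwrite('pics/s1.png',cv2.resize(a,(800,600),interpolation=2))
a=cv2.imread('pics/top0.png')[90:300,150:430];cv2.imwrite('pics/t1.png',cv2.resize(a,(800,600),interpolation=2))"
```

```text
(no output)
```

View pics/s1.png

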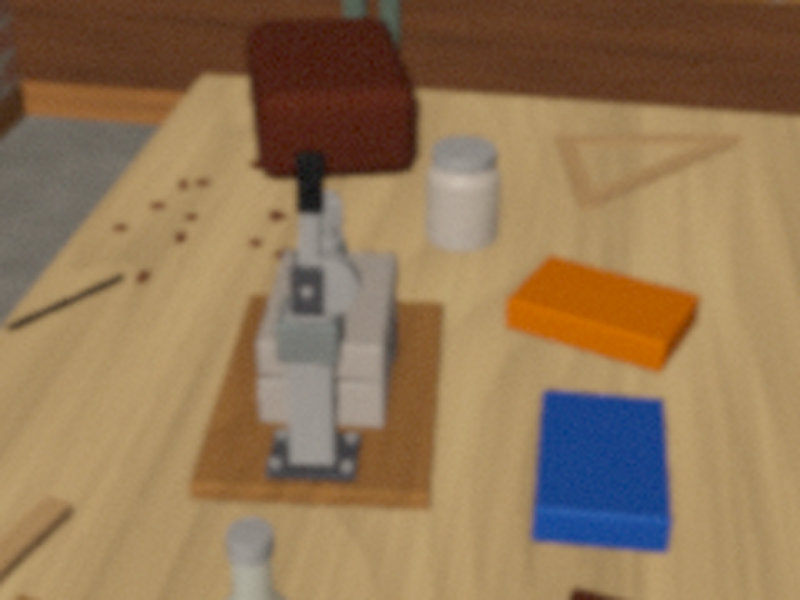

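View pics/t1.png

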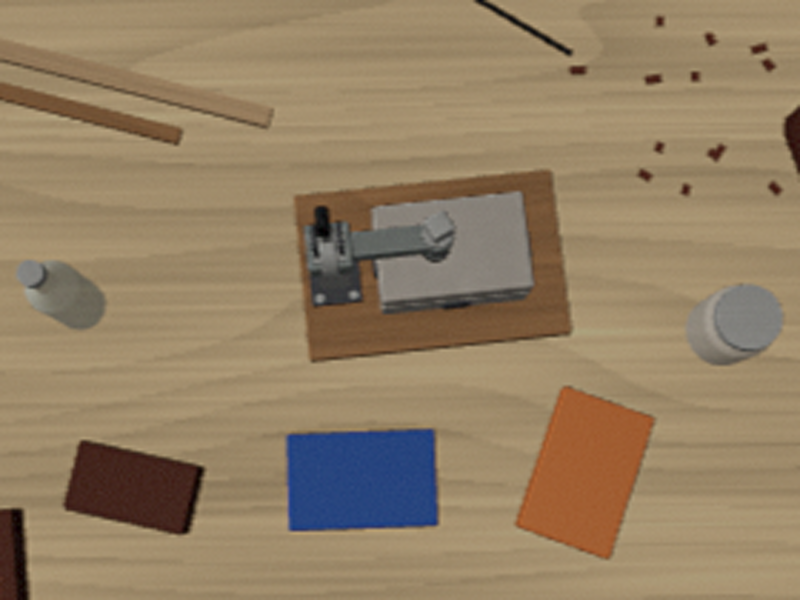

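```bash
python3 - <<'E'
from h import *
np.set_printoptions(precision=4,suppress=True)
from scipy.optimize import least_squares
cs={n:viewer.read_camera(n) for n in('top','side')}
M={}
for n,seeds in (('top',[(150+545/2.857,90+250/2.857),(150+400/2.857,90+335/2.857)]),('side',[(150+420*.3,130+380*.3),(150+225*.3,130+450*.3)])):
    im=cv2.GaussianBlur(cs[n]['img'],(3,3),0)
    lab=cv2.cvtColor(im,cv2.COLOR_RGB2LAB).astype(int)
    m=np.zeros(im.shape[:2],bool)
    for s in seeds: m|=np.abs(lab-lab[int(s[1]),int(s[0])]).dot([.5,1,1])<18
    m=cv2.morphologyEx(m.astype(np.uint8),cv2.MORPH_OPEN,np.ones((3,3)))
    k,l,st,ce=cv2.connectedComponentsWithStats(m)
    keep=np.zeros_like(m)
    for s in seeds:
        if l[int(s[1]),int(s[0])]: keep|=(l==l[int(s[1]),int(s[0])]).astype(np.uint8)
    h=cv2.convexHull(np.argwhere(keep)[:,::-1].astype(np.int32))
    M[n]=h
    print(n,keep.sum(),cv2.contourArea(h))
    ap=cv2.approxPolyDP(h,4,True)[:,0]; print(ap.tolist())
    if n=='top':
        p=np.array([at_z(cs[n],q,.018)[:2] for q in h[:,0]],np.float32)
        r=cv2.minAreaRect(p);print(r,cv2.boxPoints(r))
    im=cs[n]['img'].copy();cv2.polylines(im,[ap],1,(255,0,0))
    c0=(215,120) if n=='top' else (180,150)
    a=im[c0[1]:c0[1]+100,c0[0]:c0[0]+133] if n=='top' else im[c0[1]:c0[1]+140,c0[0]:c0[0]+187]
    cv2.imwrite(f'pics/{n}2.png',cv2.resize(a,(400,300),interpolation=2)[:,:,::-1])
a=np.hstack([cv2.imread('pics/top2.png'),cv2.imread('pics/side2.png')]);cv2.imwrite('pics/c2.png',a)
for t in('boss','nut_grip','lever_pivot','lid','lever_grip'):
    for n in cs:
        for r in cut_out(n,t)[:2]:
            v=np.argwhere(r['pixels'])[:,::-1];print(t,n,round(r['score'],2),np.round(r['pixel'],1),v.min(0),v.max(0),len(v))
E
```

```text
top 2608 5345.0
[[349, 205], [259, 216], [253, 159], [342, 150]]
((0.5964027643203735, -0.07109937071800232), (0.20130017399787903, 0.3096742630004883), 5.1207733154296875) [[ 0.4823  0.0741]
 [ 0.51   -0.2343]
 [ 0.7105 -0.2163]
 [ 0.6828  0.0921]]
side 1967 3960.0
[[282, 223], [277, 281], [208, 278], [226, 219]]
boss top 0.66 [286.6 175.4] [257 164] [308 186] 531
boss side 0.65 [243.3 228.6] [233 189] [253 238] 331
nut_grip top 0.69 [302.2 168.7] [299 165] [308 176] 88
nut_grip side 0.4 [251.5 198.1] [247 187] [253 204] 97
lever_pivot top 0.7 [285.2 180.2] [253 151] [349 216] 3558
lever_pivot side 0.88 [244.8 252.2] [207 175] [282 281] 3767
lid top 0.94 [352.1 257.1] [331 225] [378 285] 1864
lid top 0.73 [277.5 259. ] [250 240] [303 275] 1768
lid side 0.96 [329.  274.5] [310 247] [352 295] 1850
lid side 0.95 [329.9 221. ] [303 206] [359 241] 1295
lever_grip top 0.72 [409.5 205.2] [390 188] [423 218] 762
lever_grip top 0.42 [264.1 175.9] [260 162] [269 187] 169
lever_grip side 0.93 [242.7 200.8] [239 176] [257 222] 389
```

View pics/c2.png

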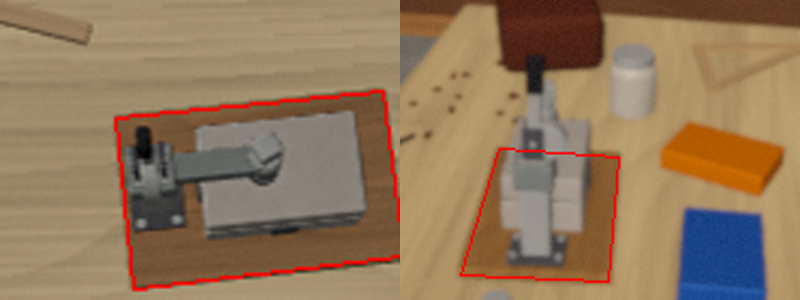

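```bash
python3 - <<'E'
from h import *
np.set_printoptions(precision=4,suppress=True)
cs={n:viewer.read_camera(n) for n in('top','side')}
yaw=np.radians(5.12);C=np.array([.5964,-.0711]);A=np.array([[np.cos(yaw),-np.sin(yaw)],[np.sin(yaw),np.cos(yaw)]])
# in board frame
b=lambda p:(A.T@(np.array(p)[:2]-C))
# lid top face outline
im=cs['top']['img'];hsv=cv2.cvtColor(im,cv2.COLOR_RGB2HSV)
s=(150+500/2.857,90+250/2.857);lab=cv2.cvtColor(cv2.GaussianBlur(im,(3,3),0),cv2.COLOR_RGB2LAB).astype(int)
m=(np.abs(lab-lab[int(s[1]),int(s[0])]).dot([1,1,1])<16).astype(np.uint8)
k,l,st,ce=cv2.connectedComponentsWithStats(m);m=(l==l[int(s[1]),int(s[0])])
h=cv2.convexHull(np.argwhere(m)[:,::-1].astype(np.int32))[:,0]
p=np.array([b(at_z(cs['top'],q,.10)) for q in h],np.float32)
for z in (.09,.10,.11,.12):
    p=np.array([b(at_z(cs['top'],q,z)) for q in h],np.float32);print(z,cv2.minAreaRect(p))
print('nut top tri',tri(cs['top'],(303,169.5),cs['side'],(252,191)), b(tri(cs['top'],(303,169.5),cs['side'],(252,191))[0]))
for q in ((303,168.7),(303.7,170.5)): print('nut z.205',b(at_z(cs['top'],q,.213)),at_z(cs['top'],q,.213))
for i,(n,o) in enumerate((('top',(285,150)),('side',(225,165)))):
    a=cs[n]['img'][o[1]:o[1]+45,o[0]:o[0]+40] if 0 else cs[n]['img'][o[1]:o[1]+60,o[0]:o[0]+40]
    a=cv2.resize(a,(400,600),interpolation=2)
    cv2.imwrite(f'pics/z{i}.png',a[:,:,::-1])
cv2.imwrite('pics/z.png',np.hstack([cv2.imread('pics/z0.png'),cv2.imread('pics/z1.png')]))
E
```

```text
0.09 ((0.004703044891357422, -0.019475601613521576), (0.16733300685882568, 0.1058206707239151), 89.94773864746094)
0.1 ((0.0025099217891693115, -0.018631286919116974), (0.16596274077892303, 0.10495410114526749), 89.94773864746094)
0.11 ((0.00031680986285209656, -0.017787009477615356), (0.16459240019321442, 0.10408751666545868), 89.94773864746094)
0.12 ((-0.0018763132393360138, -0.016942709684371948), (0.16322210431098938, 0.10322093963623047), 89.94773864746094)
nut top tri (array([ 0.5897, -0.0706,  0.2046]), np.float64(0.010465655675277153)) [-0.0066  0.0011]
nut z.205 [-0.0009  0.0013] [ 0.5954 -0.0699  0.213 ]
nut z.205 [-0.0064 -0.0001] [ 0.5901 -0.0718  0.213 ]
```

View pics/z.png

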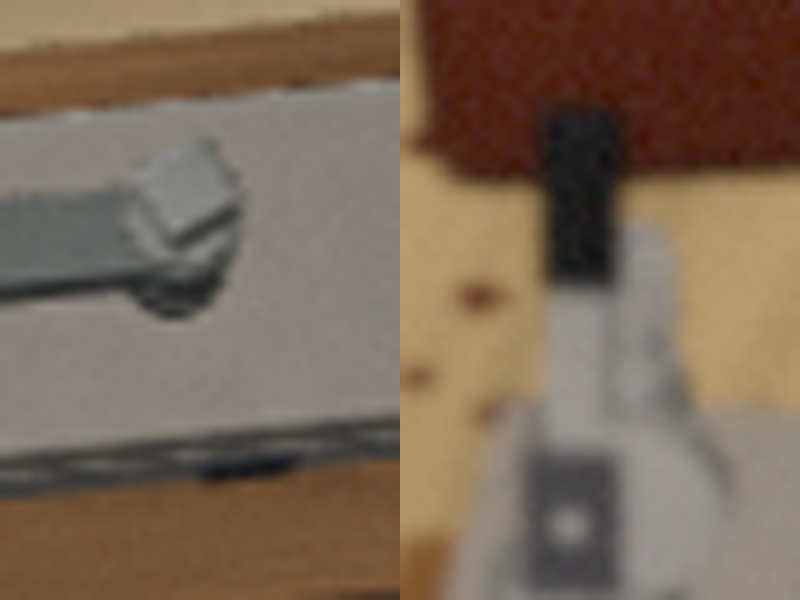

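```bash
cat >> h.py <<'E'
np.set_printoptions(precision=4,suppress=True)
S=np.array([.5958,-.0715]);YAW=np.radians(5.12)
EX=np.array([np.cos(YAW),np.sin(YAW)]);EY=np.array([-np.sin(YAW),np.cos(YAW)])
def cl(x,y,z): return np.r_[S+x*EX+y*EY,z]
def go(p,yaw=None):
    "shift in present tool axes to reach p; yaw = wanted heading of tool x, deg (tool down)"
    o=telemetry.get_obs();T=Ro.from_quat(np.roll(o['tool_rot'],-1))
    h=np.degrees(np.arctan2(*T.as_matrix()[1::-1,0]))
    print('pos',np.array(o['eef_pos']),'xhead',h,'q7',o['q'][6],'t',o['t'])
    print('xyz',T.inv().apply(np.array(p)-o['eef_pos']))
    y=h if yaw is None else yaw
    W=Ro.from_euler('z',y,degrees=True)*Ro.from_euler('x',180,degrees=True)
    print('rot',np.degrees((T.inv()*W).as_rotvec()))
E
python3 -c "
from h import *
print(cl(0,-.084,0));go(cl(0,-.084,.125))"
```

```text
[ 0.6033 -0.1552  0.    ]
pos [ 0.1903 -0.6476  0.2313] xhead 16.374306953304384 q7 -0.08310190557008665 t 1.9
xyz [ 0.5351 -0.3561  0.1063]
rot [-0.    -0.001  0.   ]
```

```bash
python3 -m crank '[{"delta_rot":[0,0,0],"xyz":[0.535,-0.356,0],"fingers":1},{"delta_rot":[0,0,0],"xyz":[0.535,-0.356,0],"fingers":1},{"delta_rot":[0,0,0],"xyz":[0.535,-0.356,0],"fingers":1},{"delta_rot":[0,0,0],"xyz":[0.535,-0.356,0],"fingers":1},{"delta_rot":[0,0,0],"xyz":[0.535,-0.356,0],"fingers":1},{"delta_rot":[0,0,0],"xyz":[0.535,-0.356,0],"fingers":1},{"delta_rot":[0,0,0],"xyz":[0.535,-0.356,0],"fingers":1},{"delta_rot":[0,0,0],"xyz":[0.535,-0.356,0],"fingers":1},{"delta_rot":[0,0,0],"xyz":[0.535,-0.356,0],"fingers":1},{"delta_rot":[0,0,0],"xyz":[0.535,-0.356,0],"fingers":1}]' 60; python3 -c "
from h import *
go(cl(0,-.084,.125))
print(telemetry.get_obs()['q'])"
```

```text
t: 2.9
eef_pos: [0.5127, -0.263, 0.2317]
tool_rot: [0.0, 0.99, 0.142, 0.0]
contact_force: [0.5, -0.8, 0.5]
gripper_width: -0.003
grasp_force: 0.0
pos [ 0.5127 -0.263   0.2317] xhead 16.360830281460334 q7 -0.9787638676169044 t 2.9
xyz [ 0.1172 -0.078   0.1067]
rot [ 0.036 -0.03  -0.   ]
[ 0.5077  0.3226 -0.1769  1.7878  0.0651  1.036  -0.9788]
```

```bash
python3 -m crank '[{"delta_rot":[0,0,0],"xyz":[0.117,-0.078,0],"fingers":1},{"delta_rot":[0,0,0],"xyz":[0.117,-0.078,0],"fingers":1},{"delta_rot":[0,0,0],"xyz":[0.117,-0.078,0.03],"fingers":1},{"delta_rot":[0,0,0],"xyz":[0.117,-0.078,0.08],"fingers":1},{"delta_rot":[0,0,0],"xyz":[0.117,-0.078,0.117],"fingers":1},{"delta_rot":[0,0,0],"xyz":[0.117,-0.078,0.121],"fingers":1},{"delta_rot":[0,0,0],"xyz":[0.117,-0.078,0.123],"fingers":1},{"delta_rot":[0,0,0],"xyz":[0.117,-0.078,0.125],"fingers":1}]' | sed -n '1,2p;4p'; for i in 1; do :; done; python3 -m crank '[{"delta_rot":[0,0,0],"xyz":[0,0,0.0015],"fingers":1},{"delta_rot":[0,0,0],"xyz":[0,0,0.003],"fingers":1}]'| sed -n '1,2p;4p'; python3 -c "
from h import *
go(cl(0,-.084,.10))"
```

```text
t: 3.7
eef_pos: [0.6034, -0.1574, 0.1085]
contact_force: [0.6, -0.2, 1.0]
t: 3.9
eef_pos: [0.6029, -0.1572, 0.105]
contact_force: [0.6, 0.5, 0.2]
pos [ 0.6029 -0.1572  0.105 ] xhead 16.338291189138246 q7 -1.249011771172327 t 3.9
xyz [ 0.0009 -0.0018  0.005 ]
rot [ 0.0847 -0.1531 -0.0001]
```

```bash
f(){ sed -n '1,2p;4p' | tr '\n' ' '; echo; }
python3 -m crank '[{"delta_rot":[0,0,0],"xyz":[0.001,-0.0015,0.002],"fingers":1},{"delta_rot":[0,0,0],"xyz":[0.001,-0.0015,0.004],"fingers":1}]'|f
python3 -m crank '[{"delta_rot":[0,0,0],"xyz":[0,0,0.001],"fingers":1},{"delta_rot":[0,0,0],"xyz":[0,0,0.002],"fingers":1}]'|f
python3 -m crank '[{"delta_rot":[0,0,0],"xyz":[0,0,0.001],"fingers":1},{"delta_rot":[0,0,0],"xyz":[0,0,0.002],"fingers":1}]'|f
python3 -m crank '[{"delta_rot":[0,0,0],"xyz":[0,0,0.001],"fingers":1},{"delta_rot":[0,0,0],"xyz":[0,0,0.0015],"fingers":1}]'|f
```

```text
t: 4.1 eef_pos: [0.603, -0.1548, 0.1001] contact_force: [-2.1, 1.4, 7.1] 
t: 4.3 eef_pos: [0.603, -0.1549, 0.0983] contact_force: [-1.5, 0.7, 7.4] 
t: 4.5 eef_pos: [0.603, -0.1548, 0.097] contact_force: [-6.2, 0.3, 18.3] 
t: 4.7 eef_pos: [0.603, -0.1548, 0.0969] contact_force: [-8.9, 1.0, 25.7]
```

```bash
python3 -c "
from h import *
go(cl(0,0,.24),125)"
```

```text
pos [ 0.603  -0.1548  0.0969] xhead 16.37005831019389 q7 -1.2551355726622713 t 4.7
xyz [ 0.0167 -0.0819 -0.1431]
rot [   0.0895    0.0064 -108.6299]
```

```bash
f(){ sed -n '1,2p;4,5p' | tr '\n' ' '; echo; }
python3 -m crank '[{"delta_rot":[0,0,0],"xyz":[0,0,-0.05],"fingers":1},{"delta_rot":[0,0,-8],"xyz":[0,0,-0.1],"fingers":1},{"delta_rot":[0,0,-16],"xyz":[0,0,-0.15],"fingers":1},{"delta_rot":[0,0,-24],"xyz":[0,0,-0.15],"fingers":0},{"delta_rot":[0,0,-32],"xyz":[0.017,-0.082,-0.15],"fingers":-1},{"delta_rot":[0,0,-40],"xyz":[0.017,-0.082,-0.15],"fingers":-1},{"delta_rot":[0,0,-48],"xyz":[0.017,-0.082,-0.15],"fingers":-1},{"delta_rot":[0,0,-56],"xyz":[0.017,-0.082,-0.15],"fingers":-1},{"delta_rot":[0,0,-64],"xyz":[0.017,-0.082,-0.15],"fingers":-1},{"delta_rot":[0,0,-72],"xyz":[0.017,-0.082,-0.15],"fingers":-1}]'|f
python3 -m crank '[{"delta_rot":[0,0,-8],"xyz":[0,0,0],"fingers":-0.2},{"delta_rot":[0,0,-16],"xyz":[0,0,0],"fingers":-0.2},{"delta_rot":[0,0,-24],"xyz":[0,0,0],"fingers":-0.2},{"delta_rot":[0,0,-32],"xyz":[0,0,0],"fingers":-0.2},{"delta_rot":[0,0,-36.6],"xyz":[0,0,0],"fingers":-0.2},{"delta_rot":[0,0,-36.6],"xyz":[0,0,0],"fingers":-0.2}]'|f
python3 -c "
from h import *
go(cl(0,0,.185),125)
for n in('top','side'):
    c=viewer.read_camera(n)
    p=proj(c,[*S,.213]);print(n,p)
    q=proj(c,telemetry.get_obs()['eef_pos']);print(q)
    a=c['img'][int(p[1])-45:int(p[1])+30,int(p[0])-50:int(p[0])+50];cv2.imwrite('pics/w_%s.png'%n,cv2.resize(a,(400,300),interpolation=2)[:,:,::-1])
cv2.imwrite('pics/w.png',np.hstack([cv2.imread('pics/w_top.png'),cv2.imread('pics/w_side.png')]))
"
```

```text
t: 5.7 eef_pos: [0.5955, -0.0714, 0.2438] contact_force: [0.3, 0.3, 0.4] gripper_width: 1.001 
t: 6.3 eef_pos: [0.5955, -0.0716, 0.2437] contact_force: [-0.5, 0.5, -0.4] gripper_width: 0.597 
pos [ 0.5955 -0.0716  0.2437] xhead 125.00126632292465 q7 0.3997126588779974 t 6.3
xyz [-0.0001  0.0003  0.0587]
rot [ 0.0017 -0.014   0.0013]
top [np.float64(303.5599634534861), np.float64(168.55440205781147)]
[np.float64(304.13473358878014), np.float64(166.02175093517474)]
side [np.float64(248.12507230629885), np.float64(187.59308080028669)]
[np.float64(248.02788706326788), np.float64(177.755494071638)]
```

View pics/w.png

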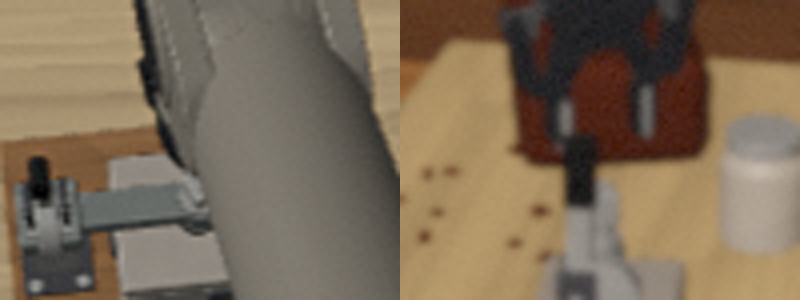

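```bash
f(){ sed -n '1,2p;4,6p' | tr '\n' ' '; echo; }
python3 -m crank '[{"delta_rot":[0,0,0],"xyz":[0,0,0.02],"fingers":-0.2},{"delta_rot":[0,0,0],"xyz":[0,0,0.035],"fingers":-0.2},{"delta_rot":[0,0,0],"xyz":[0,0,0.045],"fingers":-0.2}]'|f
python3 -m crank '[{"delta_rot":[0,0,0],"xyz":[0,0,0.007],"fingers":-0.2},{"delta_rot":[0,0,0],"xyz":[0,0,0.012],"fingers":-0.2},{"delta_rot":[0,0,0],"xyz":[0,0,0.012],"fingers":-0.2}]'|f
python3 -m crank '[{"delta_rot":[0,0,0],"xyz":[0,0,0],"fingers":1},{"delta_rot":[0,0,0],"xyz":[0,0,0],"fingers":1},{"delta_rot":[0,0,0],"xyz":[0,0,0],"fingers":1},{"delta_rot":[0,0,0],"xyz":[0,0,0],"fingers":1},{"delta_rot":[0,0,0],"xyz":[0,0,0],"fingers":1}]' 60
python3 -c "
from h import *
go(cl(0,0,.185));print(telemetry.get_obs()['torque'])"
```

```text
t: 6.7 eef_pos: [0.5949, -0.0716, 0.1972] contact_force: [0.2, -0.1, 0.3] gripper_width: 0.599 grasp_force: 0.0 
t: 7.0 eef_pos: [0.5954, -0.0715, 0.1863] contact_force: [-0.1, 1.0, 0.8] gripper_width: 0.6 grasp_force: 0.0 
t: 7.5
eef_pos: [0.597, -0.0708, 0.1879]
tool_rot: [0.001, 0.462, 0.887, 0.001]
contact_force: [4.1, 3.2, 2.3]
gripper_width: 0.273
grasp_force: 58.7
pos [ 0.597  -0.0708  0.1879] xhead 124.96733821148571 q7 0.3622284527789617 t 7.5
xyz [ 0.0001 -0.0014  0.0029]
rot [0.1889 0.0689 0.0001]
[ 0.4968 -0.8322 -0.4546]
```

```bash
f(){ sed -n '1,6p' | tr '\n' ' '; echo; }
python3 -m crank '[{"delta_rot":[0,0,0],"xyz":[0,0.0017,0],"fingers":1},{"delta_rot":[0,0,8],"xyz":[0,0.0017,0],"fingers":1},{"delta_rot":[0,0,16],"xyz":[0,0.0017,0],"fingers":1},{"delta_rot":[0,0,24],"xyz":[0,0.0017,0],"fingers":1},{"delta_rot":[0,0,30],"xyz":[0,0.0017,0],"fingers":1}]'|f
python3 -c "
from h import *
go(cl(0,0,.185));print(telemetry.get_obs()['torque'])"

```

```text
t: 8.0 eef_pos: [0.5978, -0.0695, 0.1875] tool_rot: [0.001, 0.677, 0.736, 0.001] contact_force: [4.2, 2.8, 1.4] gripper_width: 0.267 grasp_force: 58.5 
pos [ 0.5978 -0.0695  0.1875] xhead 94.83547643738554 q7 -0.11501408065872462 t 8.0
xyz [-0.0018 -0.0022  0.0025]
rot [ 0.1184 -0.0154 -0.    ]
[ 0.6817 -0.7856  0.4925]
```

```bash
f(){ sed -n '1,6p' | tr '\n' ' '; echo; }
python3 -m crank '[{"delta_rot":[0,0,8],"xyz":[0.001,0.0015,0],"fingers":1},{"delta_rot":[0,0,16],"xyz":[0.001,0.0015,0],"fingers":1},{"delta_rot":[0,0,24],"xyz":[0.001,0.0015,0],"fingers":1},{"delta_rot":[0,0,32],"xyz":[0.001,0.0015,0],"fingers":1},{"delta_rot":[0,0,40],"xyz":[0.001,0.0015,0],"fingers":1},{"delta_rot":[0,0,48],"xyz":[0.001,0.0015,0],"fingers":1},{"delta_rot":[0,0,56],"xyz":[0.001,0.0015,0],"fingers":1},{"delta_rot":[0,0,60],"xyz":[0.001,0.0015,0],"fingers":1}]'|f
python3 -m crank '[{"delta_rot":[0,0,8],"xyz":[0,0,0],"fingers":1},{"delta_rot":[0,0,16],"xyz":[0,0,0],"fingers":1},{"delta_rot":[0,0,24],"xyz":[0,0,0],"fingers":1},{"delta_rot":[0,0,32],"xyz":[0,0,0],"fingers":1},{"delta_rot":[0,0,40],"xyz":[0,0,0],"fingers":1},{"delta_rot":[0,0,48],"xyz":[0,0,0],"fingers":1},{"delta_rot":[0,0,56],"xyz":[0,0,0],"fingers":1},{"delta_rot":[0,0,60],"xyz":[0,0,0],"fingers":1},{"delta_rot":[0,0,60],"xyz":[0,0,0],"fingers":1}]'|f
python3 -c "
from h import *
go(cl(0,0,.185));print(telemetry.get_obs()['torque'])"

```

```text
t: 8.8 eef_pos: [0.6002, -0.0705, 0.1876] tool_rot: [0.002, 0.954, 0.299, 0.002] contact_force: [6.5, -2.5, -0.9] gripper_width: 0.27 grasp_force: 58.7 
t: 9.7 eef_pos: [0.6004, -0.0731, 0.1876] tool_rot: [0.002, 0.976, -0.218, 0.003] contact_force: [8.2, -5.7, -1.6] gripper_width: 0.268 grasp_force: 59.3 
pos [ 0.6004 -0.0731  0.1876] xhead -25.210341728123232 q7 -2.020518447998749 t 9.7
xyz [-0.0049  0.0005  0.0025]
rot [ 0.1238 -0.3606 -0.0004]
[-1.461  -1.7542 -0.0953]
```

```bash
f(){ sed -n '1,6p' | tr '\n' ' '; echo; }
python3 -m crank '[{"delta_rot":[0,0,60],"xyz":[0,0,0],"fingers":0},{"delta_rot":[0,0,0],"xyz":[0,0,0],"fingers":-0.3},{"delta_rot":[0,0,0],"xyz":[0,0,0],"fingers":-0.3},{"delta_rot":[0,0,0],"xyz":[0,0,-0.04],"fingers":-0.3},{"delta_rot":[0,0,-6],"xyz":[0,0,-0.08],"fingers":-0.3},{"delta_rot":[0,0,-14],"xyz":[0,0,-0.12],"fingers":-0.3},{"delta_rot":[0,0,-22],"xyz":[0,0,-0.14],"fingers":-0.3},{"delta_rot":[0,0,-30.3],"xyz":[0,0,-0.14],"fingers":-0.3},{"delta_rot":[0,0,-30.3],"xyz":[0,0,-0.14],"fingers":-0.3}]'|f
python3 -c "
from h import *
o=telemetry.get_obs()
g=cl(.0169,.115,.2763);print(g)
for n in('top','side'):
    c=viewer.read_camera(n);print(n,proj(c,g),proj(c,cl(0,0,.213)),proj(c,cl(.022,.115,.301)))
go(cl(.0169,.115,.325),5.12)"
```

```text
t: 10.6 eef_pos: [0.598, -0.0698, 0.3273] tool_rot: [0.0, 0.999, 0.045, 0.0] contact_force: [-1.1, -0.1, 0.2] gripper_width: 0.649 grasp_force: 0.0 
[0.6024 0.0445 0.2763]
top [np.float64(261.95456992518245), np.float64(161.26520204196243)] [np.float64(303.5599634534861), np.float64(168.55440205781147)] [np.float64(261.2487297868827), np.float64(157.00642035265412)]
side [np.float64(235.73959703146036), np.float64(185.0250992152901)] [np.float64(248.12507230629885), np.float64(187.59308080028669)] [np.float64(233.36507889874727), np.float64(175.9918524603454)]
pos [ 0.5976 -0.0697  0.326 ] xhead 4.964049418355576 q7 -1.5092295930629842 t 10.7
xyz [ 0.0146 -0.1134  0.001 ]
rot [-0.0083  0.1166 -0.156 ]
```

```bash
python3 -c "
from h import *
c={n:viewer.read_camera(n) for n in('top','side')}
for n in c:
    for x,z in((0,.193),(0,.253),(0,.278),(0,.303),(.022,.301)):print(n,x,z,np.round(proj(c[n],cl(x,.115,z)),1))
    im=c[n]['img'].astype(int); 
    x0,y0=(250,150) if n=='top' else (225,165)
    m=(im.max(2)<60)[y0:y0+30,x0:x0+30]
    v=np.argwhere(m)[:,::-1]+[x0,y0];print(len(v),v.min(0),v.max(0),v.mean(0))
p=tri(c['top'],(262.7,167.5),c['side'],(243.2,184.7));print(p, EX@(p[0][:2]-S),EY@(p[0][:2]-S))
a=c['side']['img'][150:270,190:310];cv2.imwrite('pics/a.png',cv2.resize(a,(400,400),interpolation=2)[:,:,::-1])
a=c['top']['img'][140:215,240:340];cv2.imwrite('pics/b.png',cv2.resize(a,(400,400))[:,:,::-1])
cv2.imwrite('pics/ab.png',np.hstack([cv2.imread('pics/a.png'),cv2.imread('pics/b.png')]))
"
```

```text
top 0 0.193 [264.1 174.2]
top 0 0.253 [263.  169.3]
top 0 0.278 [262.5 167.1]
top 0 0.303 [262.  164.8]
top 0.022 0.301 [261.2 157. ]
65 [259 163] [269 179] [262.8462 169.5231]
side 0 0.193 [243.2 214. ]
side 0 0.253 [242.7 193.5]
side 0 0.278 [242.4 184.7]
side 0 0.303 [242.2 175.6]
side 0.022 0.301 [233.4 176. ]
133 [239 175] [249 192] [243.6316 182.797 ]
(array([0.5841, 0.0425, 0.2779]), np.float64(0.0008873658730334107)) -0.0014695628036254025 0.11461269332703015
```

View pics/ab.png

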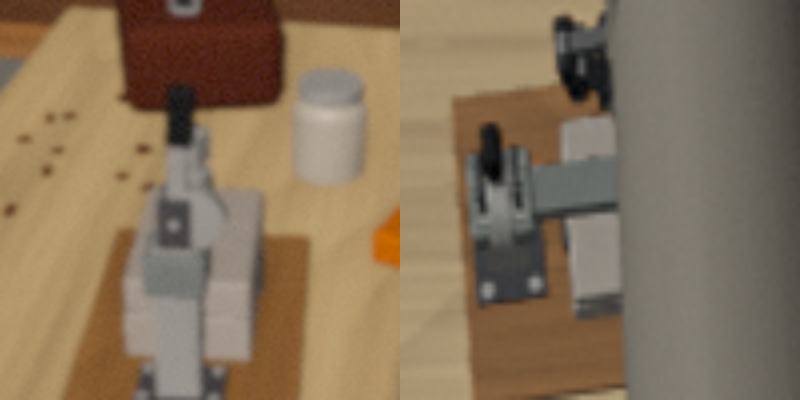

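```bash
f(){ sed -n '1,6p' | tr '\n' ' '; echo; }
python3 -c "
from h import *
go(cl(-.0015,.115,.259),5.12)"
python3 -m crank '[{"delta_rot":[0,0,0],"xyz":[-0.002,-0.040,-0.01],"fingers":-0.3},{"delta_rot":[0,0,0],"xyz":[-0.0037,-0.08,-0.01],"fingers":-0.3},{"delta_rot":[0,0,0],"xyz":[-0.0037,-0.114,-0.01],"fingers":-0.3},{"delta_rot":[0,0,0],"xyz":[-0.0037,-0.114,-0.01],"fingers":-0.3},{"delta_rot":[0,0,0],"xyz":[-0.0037,-0.114,-0.01],"fingers":-0.3}]'|f
python3 -c "
from h import *
go(cl(-.0015,.115,.259),5.12)"
```

```text
pos [ 0.5978 -0.0695  0.3258] xhead 5.065156375135549 q7 -1.5077673930047486 t 10.8
xyz [-0.0036 -0.1132  0.0668]
rot [-0.0076  0.1202 -0.0549]
t: 11.3 eef_pos: [0.5839, 0.0444, 0.3362] tool_rot: [0.0, 0.999, 0.046, -0.001] contact_force: [0.4, -0.4, -0.8] gripper_width: 0.651 grasp_force: 0.0 
pos [0.5839 0.0444 0.3362] xhead 5.285235074957703 q7 -1.7098359148504205 t 11.3
xyz [0.0001 0.0015 0.0772]
rot [0.0211 0.0706 0.1652]
```

```bash
f(){ sed -n '1,6p' | tr '\n' ' '; echo; }
python3 -m crank '[{"delta_rot":[0,0,0],"xyz":[0,0.001,0.03],"fingers":-0.3},{"delta_rot":[0,0,0],"xyz":[0,0.001,0.055],"fingers":-0.3},{"delta_rot":[0,0,0],"xyz":[0,0.001,0.07],"fingers":-0.3},{"delta_rot":[0,0,0],"xyz":[0,0.001,0.077],"fingers":-0.3},{"delta_rot":[0,0,0],"xyz":[0,0.001,0.077],"fingers":-0.3}]'|f
python3 -m crank '[{"delta_rot":[0,0,0],"xyz":[0,0,0],"fingers":1},{"delta_rot":[0,0,0],"xyz":[0,0,0],"fingers":1},{"delta_rot":[0,0,0],"xyz":[0,0,0],"fingers":1},{"delta_rot":[0,0,0],"xyz":[0,0,0],"fingers":1},{"delta_rot":[0,0,0],"xyz":[0,0,0],"fingers":1},{"delta_rot":[0,0,0],"xyz":[0,0,0],"fingers":1}]' 40|f
python3 -c "
from h import *
go(cl(-.0015,.115,.259),5.12)"
```

```text
t: 11.8 eef_pos: [0.5839, 0.0413, 0.2587] tool_rot: [0.0, 0.999, 0.045, -0.001] contact_force: [0.8, 0.2, 0.2] gripper_width: 0.647 grasp_force: 0.0 
t: 12.4 eef_pos: [0.5849, 0.0423, 0.2608] tool_rot: [0.0, 0.999, 0.046, 0.001] contact_force: [-0.3, -2.5, 6.2] gripper_width: 0.158 grasp_force: 40.4 
pos [0.5849 0.0423 0.2608] xhead 5.236609024684762 q7 -1.7203991665006018 t 12.4
xyz [-0.0008 -0.0007  0.0018]
rot [ 0.0319 -0.0994  0.1166]
```

```bash
f(){ sed -n '1,6p' | tr '\n' ' ' | tee -a log; echo >>log; echo; }
python3 -m crank '[{"delta_rot":[0,0,0],"xyz":[-0.0043,0,0.0002],"fingers":1},{"delta_rot":[0,0,0],"xyz":[-0.0086,0,0.0004],"fingers":1}]'|f
python3 -m crank '[{"delta_rot":[0,0,0],"xyz":[-0.0043,0,0.0006],"fingers":1},{"delta_rot":[0,0,0],"xyz":[-0.0085,0,0.0013],"fingers":1}]'|f
python3 -m crank '[{"delta_rot":[0,0,0],"xyz":[-0.0042,0,0.001],"fingers":1},{"delta_rot":[0,0,0],"xyz":[-0.0083,0,0.0021],"fingers":1}]'|f
python3 -m crank '[{"delta_rot":[0,0,0],"xyz":[-0.0041,0,0.0015],"fingers":1},{"delta_rot":[0,0,0],"xyz":[-0.0081,0,0.003],"fingers":1}]'|f
```

```text
t: 12.6 eef_pos: [0.578, 0.0416, 0.2604] tool_rot: [0.0, 0.999, 0.046, 0.003] contact_force: [6.1, -1.6, -0.3] gripper_width: 0.157 grasp_force: 39.7 
t: 12.8 eef_pos: [0.5694, 0.0408, 0.259] tool_rot: [0.0, 0.999, 0.046, 0.003] contact_force: [4.8, -2.1, -0.2] gripper_width: 0.155 grasp_force: 39.6 
t: 13.0 eef_pos: [0.5615, 0.0401, 0.2572] tool_rot: [0.0, 0.999, 0.046, 0.003] contact_force: [8.9, -1.2, 0.6] gripper_width: 0.161 grasp_force: 39.7 
t: 13.2 eef_pos: [0.5544, 0.0395, 0.2548] tool_rot: [-0.0, 0.999, 0.046, 0.004] contact_force: [9.2, -1.4, 1.8] gripper_width: 0.159 grasp_force: 40.1
```

```bash
f(){ sed -n '1,6p' | tr '\n' ' ' | tee -a log; echo >>log; echo; }
python3 -m crank '[{"delta_rot":[0,0,0],"xyz":[-0.0039,0,0.0018],"fingers":1},{"delta_rot":[0,0,0],"xyz":[-0.0077,0,0.0037],"fingers":1}]'|f
python3 -m crank '[{"delta_rot":[0,0,0],"xyz":[-0.0037,0,0.0022],"fingers":1},{"delta_rot":[0,0,0],"xyz":[-0.0073,0,0.0045],"fingers":1}]'|f
python3 -m crank '[{"delta_rot":[0,0,0],"xyz":[-0.0034,0,0.0026],"fingers":1},{"delta_rot":[0,0,0],"xyz":[-0.0068,0,0.0052],"fingers":1}]'|f
python3 -m crank '[{"delta_rot":[0,0,0],"xyz":[-0.0032,0,0.0029],"fingers":1},{"delta_rot":[0,0,0],"xyz":[-0.0063,0,0.0059],"fingers":1}]'|f
cat > fit.py <<'E'
from h import *
import re
for L in open('log'):
    v=[float(x) for x in re.findall(r'-?\d+\.\d+|-?\d+(?=[,\]])',L)]
    p=np.array(v[1:4]);F=np.array(v[8:11])
    x=EX@(p[:2]-S);z=p[2]+.019-.193
    ph=np.arctan2(-x,z);r=np.hypot(x,z);th=ph+.19
    t=np.array([-np.cos(ph),-np.sin(ph)]);Ft=-(EX@F[:2]*t[0]+F[2]*t[1]);Fr=EX@F[:2]*-np.sin(ph)+F[2]*np.cos(ph)
    s=14.2*(np.cos(1.7-th)+.129);g=.0142*np.sin(1.7-th)
    print('th %.3f r %.4f s %.2f Ft %.1f Fr %.1f T %.3f  F_est %.0f'%(th,r,s,Ft,Fr,Ft*r,(Ft*r-.1)/g))
E
python3 fit.py
```

```text
t: 13.4 eef_pos: [0.5475, 0.0388, 0.2518] tool_rot: [-0.0, 0.999, 0.046, 0.005] contact_force: [8.3, -2.4, 6.1] gripper_width: 0.159 grasp_force: 40.7 
t: 13.6 eef_pos: [0.5409, 0.0382, 0.248] tool_rot: [-0.0, 0.999, 0.046, 0.006] contact_force: [7.4, -2.2, 9.8] gripper_width: 0.161 grasp_force: 41.5 
t: 13.8 eef_pos: [0.5343, 0.0377, 0.2434] tool_rot: [-0.0, 0.999, 0.046, 0.006] contact_force: [8.3, -2.6, 12.4] gripper_width: 0.161 grasp_force: 42.3 
t: 14.0 eef_pos: [0.528, 0.0371, 0.2378] tool_rot: [-0.0, 0.999, 0.046, 0.006] contact_force: [5.0, -3.8, 15.5] gripper_width: 0.156 grasp_force: 42.9 
th 0.278 r 0.0867 s 3.94 Ft 5.9 Fr -0.8 T 0.510  F_est 29
th 0.379 r 0.0865 s 5.34 Ft 4.5 Fr -1.1 T 0.387  F_est 21
th 0.473 r 0.0866 s 6.62 Ft 8.6 Fr -1.9 T 0.743  F_est 48
th 0.560 r 0.0867 s 7.76 Ft 9.1 Fr -1.6 T 0.787  F_est 53
th 0.647 r 0.0867 s 8.86 Ft 9.9 Fr 1.9 T 0.860  F_est 62
th 0.735 r 0.0866 s 9.92 Ft 11.2 Fr 4.7 T 0.971  F_est 75
th 0.828 r 0.0864 s 10.97 Ft 13.8 Fr 5.2 T 1.196  F_est 101
th 0.926 r 0.0861 s 11.99 Ft 13.8 Fr 8.4 T 1.193  F_est 110
```

```bash
f(){ sed -n '1,6p' | tr '\n' ' ' | tee -a log; echo >>log; }
python3 -m crank '[{"delta_rot":[0,0,0],"xyz":[0.0032,0,-0.0029],"fingers":1},{"delta_rot":[0,0,0],"xyz":[0.0063,0,-0.0059],"fingers":1}]'|f
python3 -m crank '[{"delta_rot":[0,0,0],"xyz":[0.0034,0,-0.0026],"fingers":1},{"delta_rot":[0,0,0],"xyz":[0.0068,0,-0.0052],"fingers":1}]'|f
python3 -m crank '[{"delta_rot":[0,0,0],"xyz":[0.0037,0,-0.0022],"fingers":1},{"delta_rot":[0,0,0],"xyz":[0.0073,0,-0.0045],"fingers":1}]'|f
python3 -m crank '[{"delta_rot":[0,0,0],"xyz":[0.0039,0,-0.0018],"fingers":1},{"delta_rot":[0,0,0],"xyz":[0.0077,0,-0.0037],"fingers":1}]'|f
python3 -m crank '[{"delta_rot":[0,0,0],"xyz":[0.0041,0,-0.0015],"fingers":1},{"delta_rot":[0,0,0],"xyz":[0.0081,0,-0.003],"fingers":1}]'|f
python3 -m crank '[{"delta_rot":[0,0,0],"xyz":[0.0042,0,-0.001],"fingers":1},{"delta_rot":[0,0,0],"xyz":[0.0083,0,-0.0021],"fingers":1}]'|f
python3 -m crank '[{"delta_rot":[0,0,0],"xyz":[0.0043,0,-0.0006],"fingers":1},{"delta_rot":[0,0,0],"xyz":[0.0085,0,-0.0013],"fingers":1}]'|f
python3 -m crank '[{"delta_rot":[0,0,0],"xyz":[0.0043,0,-0.0002],"fingers":1},{"delta_rot":[0,0,0],"xyz":[0.0086,0,-0.0004],"fingers":1}]'|f
python3 fit.py
```

```text
t: 14.2 eef_pos: [0.5301, 0.0373, 0.2401] tool_rot: [0.0, 0.999, 0.046, 0.001] contact_force: [4.3, -2.0, -2.9] gripper_width: 0.156 grasp_force: 40.2 t: 14.4 eef_pos: [0.5357, 0.0378, 0.2445] tool_rot: [0.0, 0.999, 0.046, -0.001] contact_force: [1.4, -2.7, -1.3] gripper_width: 0.159 grasp_force: 40.7 t: 14.6 eef_pos: [0.5428, 0.0384, 0.249] tool_rot: [0.0, 0.999, 0.046, -0.001] contact_force: [0.5, -3.6, -0.3] gripper_width: 0.156 grasp_force: 40.9 t: 14.8 eef_pos: [0.5505, 0.0392, 0.2527] tool_rot: [0.0, 0.999, 0.046, -0.001] contact_force: [-1.7, -4.9, -0.7] gripper_width: 0.163 grasp_force: 41.1 t: 15.0 eef_pos: [0.5579, 0.0398, 0.2554] tool_rot: [0.0, 0.999, 0.046, -0.002] contact_force: [-3.9, -4.9, -0.1] gripper_width: 0.155 grasp_force: 41.3 t: 15.2 eef_pos: [0.5655, 0.0405, 0.2574] tool_rot: [0.001, 0.999, 0.046, -0.003] contact_force: [-6.3, -4.9, 0.6] gripper_width: 0.156 grasp_force: 41.6 t: 15.4 eef_pos: [0.5741, 0.0413, 0.2588] tool_rot: [0.001, 0.999, 0.046, -0.002] contact_force: [-5.3, -5.1, 1.7] gripper_width: 0.161 grasp_force: 41.8 t: 15.6 eef_pos: [0.5829, 0.0421
[... 363 characters left out ...]
r 0.0867 s 8.86 Ft 9.9 Fr 1.9 T 0.860  F_est 62
th 0.735 r 0.0866 s 9.92 Ft 11.2 Fr 4.7 T 0.971  F_est 75
th 0.828 r 0.0864 s 10.97 Ft 13.8 Fr 5.2 T 1.196  F_est 101
th 0.926 r 0.0861 s 11.99 Ft 13.8 Fr 8.4 T 1.193  F_est 110
th 0.890 r 0.0865 s 11.63 Ft 1.3 Fr -4.9 T 0.110  F_est 1
th 0.808 r 0.0865 s 10.75 Ft 0.2 Fr -1.7 T 0.016  F_est -8
th 0.710 r 0.0864 s 9.63 Ft 0.0 Fr -0.3 T 0.000  F_est -8
th 0.611 r 0.0862 s 8.41 Ft -2.2 Fr 0.2 T -0.192  F_est -23
th 0.519 r 0.0860 s 7.23 Ft -4.1 Fr 1.3 T -0.355  F_est -35
th 0.427 r 0.0858 s 6.00 Ft -6.4 Fr 2.2 T -0.548  F_est -48
th 0.325 r 0.0856 s 4.60 Ft -5.5 Fr 2.5 T -0.467  F_est -41
th 0.222 r 0.0855 s 3.14 Ft -6.0 Fr 3.8 T -0.516  F_est -44
```

```bash
cat >> fit.py <<'E'
from scipy.optimize import least_squares
D=[]
for i,L in enumerate(l for l in open('log') if l.strip()):
    for j,w in enumerate(re.split(r'(?=t: )',L)):
        if 'eef' not in w: continue
        v=[float(x) for x in re.findall(r'-?\d+\.\d+|-?\d+(?=[,\]])',w)]
        p=np.array(v[1:4]);F=np.array(v[8:11]);x=EX@(p[:2]-S);z=p[2]+.019-.193;ph=np.arctan2(-x,z);r=np.hypot(x,z)
        D.append((ph,r*(EX@F[:2]*np.cos(ph)+F[2]*np.sin(ph))))
D=np.array(D);d=np.r_[np.ones(8),-np.ones(len(D)-8)]
D=np.delete(D,8,0);d=np.delete(d,8)
for off in(.17,.19,.21):
  for k in range(2):
    th=D[:,0]+off;s=14.2*(np.cos(1.7-th)+.129);g=.0142*np.sin(1.7-th)
    def f(a):
        N=13.7*np.maximum(s-a[0],0);return N*g+a[1]+d*(a[2]+k*a[3]*N*g)-D[:,1]
    q=least_squares(f,[7,0,.4,0.]);print(off,k,q.x,'rms',np.sqrt(np.mean(q.fun**2)),'lock N',13.7*(16-q.x[0]))
E
python3 fit.py|tail -6
```

```text
th 0.710 r 0.0864 s 9.63 Ft 0.0 Fr -0.3 T 0.000  F_est -8
th 0.611 r 0.0862 s 8.41 Ft -2.2 Fr 0.2 T -0.192  F_est -23
th 0.519 r 0.0860 s 7.23 Ft -4.1 Fr 1.3 T -0.355  F_est -35
th 0.427 r 0.0858 s 6.00 Ft -6.4 Fr 2.2 T -0.548  F_est -48
th 0.325 r 0.0856 s 4.60 Ft -5.5 Fr 2.5 T -0.467  F_est -41
th 0.222 r 0.0855 s 3.14 Ft -6.0 Fr 3.8 T -0.516  F_est -44Traceback (most recent call last):
  File "fit.py", line 18, in <module>
    D.append((ph,r*(EX@F[:2]*np.cos(ph)+F[2]*np.sin(ph))))
                    ~~^~~~~~
ValueError: matmul: Input operand 1 has a mismatch in its core dimension 0, with gufunc signature (n?,k),(k,m?)->(n?,m?) (size 0 is different from 2)
```

```bash
sed -i "s/re.split(r'(?=t: )',L)/[L]/" fit.py; python3 fit.py|tail -6
```

```text
0.17 0 [6.5216 0.0134 0.5155 0.    ] rms 0.08292405891158723 lock N 129.85399425901144
0.17 1 [ 6.5094  0.0136  0.523  -0.0293] rms 0.08257313130002457 lock N 130.0211913463795
0.19 0 [ 6.2803 -0.0335  0.5122  0.    ] rms 0.07687946249391771 lock N 133.16019883631617
0.19 1 [ 6.7208  0.0142  0.5228 -0.0233] rms 0.08049553257317447 lock N 127.12436047788347
0.21 0 [ 6.4907 -0.0322  0.5132  0.    ] rms 0.07298202247907827 lock N 130.27731686352905
0.21 1 [ 6.9284  0.015   0.5227 -0.0171] rms 0.07873147117478689 lock N 124.28082041905583
```

```bash
f(){ sed -n '1,6p' | tr '\n' ' '; echo; }
python3 -m crank '[{"delta_rot":[0,0,0],"xyz":[0,0,0],"fingers":-0.3},{"delta_rot":[0,0,0],"xyz":[0,0,0],"fingers":-0.3},{"delta_rot":[0,0,0],"xyz":[0,0,0],"fingers":-0.3},{"delta_rot":[0,0,0],"xyz":[0,0,-0.04],"fingers":-0.3},{"delta_rot":[0,0,0],"xyz":[0,0,-0.075],"fingers":-0.3},{"delta_rot":[0,0,8],"xyz":[0.01,0.04,-0.075],"fingers":-0.3},{"delta_rot":[0,0,16],"xyz":[0.01,0.08,-0.075],"fingers":-0.3},{"delta_rot":[0,0,24],"xyz":[0.003,0.114,-0.075],"fingers":-0.3},{"delta_rot":[0,0,31],"xyz":[0.003,0.114,-0.075],"fingers":-0.3},{"delta_rot":[0,0,31],"xyz":[0.003,0.114,-0.075],"fingers":-0.3}]'|f
python3 -c "
from h import *
go([.5975,-.0715,.187],-27)"
```

```text
t: 16.6 eef_pos: [0.5979, -0.0711, 0.3349] tool_rot: [-0.0, 0.975, -0.224, 0.0] contact_force: [0.9, 1.2, 0.1] gripper_width: 0.652 grasp_force: 0.0 
pos [ 0.5979 -0.0711  0.3349] xhead -25.88024218597491 q7 -2.0230133835803374 t 16.6
xyz [-0.0002  0.0006  0.1479]
rot [-0.031  -0.0236  1.1198]
```

```bash
f(){ sed -n '1,6p' | tr '\n' ' '; echo; }
python3 -m crank '[{"delta_rot":[0,0,2],"xyz":[0,0.0005,0.05],"fingers":-0.3},{"delta_rot":[0,0,2],"xyz":[0,0.0005,0.1],"fingers":-0.3},{"delta_rot":[0,0,2],"xyz":[0,0.0005,0.125],"fingers":-0.3},{"delta_rot":[0,0,2],"xyz":[0,0.0005,0.14],"fingers":-0.3},{"delta_rot":[0,0,2],"xyz":[0,0.0005,0.147],"fingers":-0.3},{"delta_rot":[0,0,2],"xyz":[0,0.0005,0.147],"fingers":-0.3}]'|f
python3 -m crank '[{"delta_rot":[0,0,0],"xyz":[0,0,0],"fingers":1},{"delta_rot":[0,0,0],"xyz":[0,0,0],"fingers":1},{"delta_rot":[0,0,0],"xyz":[0,0,0],"fingers":1},{"delta_rot":[0,0,0],"xyz":[0,0,0],"fingers":1},{"delta_rot":[0,0,0],"xyz":[0,0,0],"fingers":1},{"delta_rot":[0,0,0],"xyz":[0,0,0],"fingers":1}]' 60|f
python3 -c "
from h import *
go([.5975,-.0715,.187],-27);print(telemetry.get_obs()['torque'])"
```

```text
t: 17.2 eef_pos: [0.598, -0.0702, 0.188] tool_rot: [-0.0, 0.971, -0.239, 0.0] contact_force: [0.3, 0.6, 0.7] gripper_width: 0.652 grasp_force: 0.0 
t: 17.8 eef_pos: [0.5982, -0.072, 0.1895] tool_rot: [0.0, 0.971, -0.24, 0.001] contact_force: [-2.8, -1.9, 6.4] gripper_width: 0.268 grasp_force: 59.4 
pos [ 0.5982 -0.072   0.1895] xhead -27.715119355779358 q7 -2.065079139900966 t 17.8
xyz [-0.0008 -0.0001  0.0025]
rot [ 0.0149 -0.1418 -0.7151]
[-0.4783  0.5157  0.5011]
```

```bash
f(){ sed -n '1,6p' | tr '\n' ' '; echo; }
python3 -m crank '[{"delta_rot":[0,0,-8],"xyz":[0,0,0],"fingers":1},{"delta_rot":[0,0,-16],"xyz":[0,0,0],"fingers":1},{"delta_rot":[0,0,-24],"xyz":[0,0,0],"fingers":1},{"delta_rot":[0,0,-32],"xyz":[0,0,0],"fingers":1},{"delta_rot":[0,0,-41],"xyz":[0,0,0],"fingers":1},{"delta_rot":[0,0,-41],"xyz":[0,0,0],"fingers":1},{"delta_rot":[0,0,-41],"xyz":[0,0,0],"fingers":1}]'|f
python3 -c "
from h import *
go([.5975,-.0715,.187],-27);print(telemetry.get_obs()['torque'])"
python3 -m crank '[{"delta_rot":[0,0,0],"xyz":[0,0,0],"fingers":-0.3},{"delta_rot":[0,0,0],"xyz":[0,0,0],"fingers":-0.3},{"delta_rot":[0,0,0],"xyz":[0,0,0],"fingers":-0.3},{"delta_rot":[0,0,0],"xyz":[0,0,-0.05],"fingers":-0.3},{"delta_rot":[0,0,0],"xyz":[0,0,-0.1],"fingers":-0.3},{"delta_rot":[0,0,0],"xyz":[0,0,-0.148],"fingers":-0.3},{"delta_rot":[0,0,0],"xyz":[0,0,-0.148],"fingers":-0.3}]'|f
python3 -c "
from h import *
go(cl(-.0015,.115,.335),5.12)
c={n:viewer.read_camera(n) for n in('top','side')}
for n in c:
    im=c[n]['img'].astype(int)
    x0,y0=(250,150) if n=='top' else (225,165)
    m=(im.max(2)<60)[y0:y0+30,x0:x0+30]
    v=np.argwhere(m)[:,::-1]+[x0,y0];print(len(v),v.min(0),v.max(0),v.mean(0))
"
```

```text
t: 18.5 eef_pos: [0.5981, -0.072, 0.1894] tool_rot: [0.001, 0.993, 0.115, 0.001] contact_force: [-2.6, -2.4, 5.5] gripper_width: 0.269 grasp_force: 59.9 
pos [ 0.5981 -0.072   0.1894] xhead 13.250017267169005 q7 -1.4120843847790763 t 18.5
xyz [-0.0005 -0.0007  0.0024]
rot [ 0.0464 -0.119  40.2499]
[-0.3407  0.5523  0.298 ]
t: 19.2 eef_pos: [0.6011, -0.0705, 0.3438] tool_rot: [0.001, 0.993, 0.116, 0.007] contact_force: [0.7, 1.0, -0.3] gripper_width: 0.649 grasp_force: 0.0 
pos [ 0.6011 -0.0705  0.3438] xhead 13.282962776893383 q7 -1.3807999686124375 t 19.2
xyz [ 0.0093 -0.1143  0.0085]
rot [ 0.1404 -0.747   8.1616]
63 [259 163] [269 179] [262.6825 169.5238]
134 [239 175] [249 192] [243.7164 182.8134]
```

```bash
f(){ sed -n '1,6p' | tr '\n' ' '; echo; }
python3 -m crank '[{"delta_rot":[0,0,8],"xyz":[0.003,-0.04,0],"fingers":-0.3},{"delta_rot":[0,0,8],"xyz":[0.006,-0.08,0],"fingers":-0.3},{"delta_rot":[0,0,8],"xyz":[0.0093,-0.114,0],"fingers":-0.3},{"delta_rot":[0,0,8],"xyz":[0.0093,-0.114,0.008],"fingers":-0.3},{"delta_rot":[0,0,8],"xyz":[0.0093,-0.114,0.008],"fingers":-0.3}]'|f
python3 -c "
from h import *
go(cl(-.0015,.115,.259),5.12)
c=viewer.read_camera('top')
cv2.imwrite('pics/v.png',cv2.resize(c['img'][140:200,265:345],(640,480),interpolation=2)[:,:,::-1])"
```

```text
t: 19.8 eef_pos: [0.579, 0.0427, 0.325] tool_rot: [0.0, 0.999, 0.047, -0.002] contact_force: [0.3, -0.1, -0.6] gripper_width: 0.651 grasp_force: 0.0 
pos [0.579  0.0427 0.325 ] xhead 5.405483983129076 q7 -1.720636219864123 t 19.8
xyz [0.0054 0.0003 0.0659]
rot [0.0211 0.277  0.2855]
```

View pics/v.png

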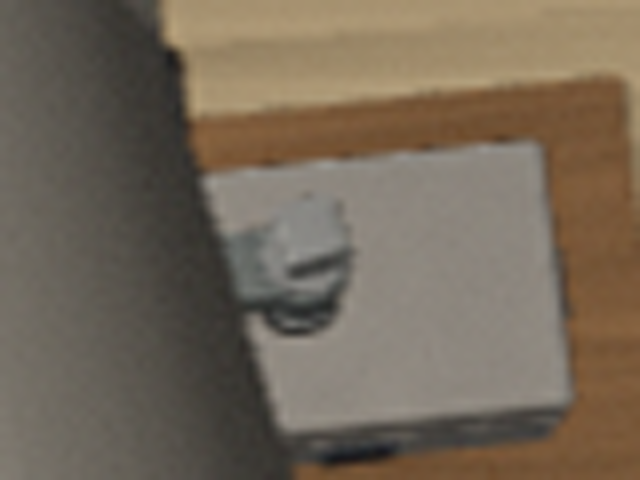

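```bash
f(){ sed -n '1,6p' | tr '\n' ' '|tee -a log2; echo; echo >>log2; }
python3 -m crank '[{"delta_rot":[0,0.3,0.3],"xyz":[0.0045,0,0.0],"fingers":-0.3},{"delta_rot":[0,0.3,0.3],"xyz":[0.0045,0,0.03],"fingers":-0.3},{"delta_rot":[0,0.3,0.3],"xyz":[0.0045,0,0.05],"fingers":-0.3},{"delta_rot":[0,0.3,0.3],"xyz":[0.0045,0,0.066],"fingers":-0.3},{"delta_rot":[0,0.3,0.3],"xyz":[0.0045,0,0.066],"fingers":-0.3}]'|f
python3 -m crank '[{"delta_rot":[0,0,0],"xyz":[0,0,0],"fingers":1},{"delta_rot":[0,0,0],"xyz":[0,0,0],"fingers":1},{"delta_rot":[0,0,0],"xyz":[0,0,0],"fingers":1},{"delta_rot":[0,0,0],"xyz":[0,0,0],"fingers":1},{"delta_rot":[0,0,0],"xyz":[0,0,0],"fingers":1},{"delta_rot":[0,0,0],"xyz":[0,0,0],"fingers":1}]' 40|f
python3 -c "
from h import *
go(cl(-.0015,.115,.259),5.12)"
```

```text
t: 20.35 eef_pos: [0.5839, 0.0408, 0.2593] tool_rot: [0.0, 0.999, 0.042, 0.0] contact_force: [-0.7, -0.0, 0.0] gripper_width: 0.652 grasp_force: 0.0 
t: 20.95 eef_pos: [0.5857, 0.0423, 0.263] tool_rot: [0.0, 0.999, 0.043, 0.004] contact_force: [-0.3, -2.5, 6.2] gripper_width: 0.159 grasp_force: 40.0 
pos [0.5857 0.0423 0.263 ] xhead 4.95798259017273 q7 -1.7414351343926007 t 20.95
xyz [-0.0016 -0.0008  0.004 ]
rot [ 0.0289 -0.4304 -0.1621]
```

```bash
: >log2; f(){ sed -n '1,6p' | tr '\n' ' ' >>log2; echo >>log2; }
python3 -m crank '[{"delta_rot":[0,0,0],"xyz":[-0.0043,0,0.0002],"fingers":1},{"delta_rot":[0,0,0],"xyz":[-0.0086,0,0.0004],"fingers":1}]'|f
python3 -m crank '[{"delta_rot":[0,0,0],"xyz":[-0.0043,0,0.0006],"fingers":1},{"delta_rot":[0,0,0],"xyz":[-0.0085,0,0.0013],"fingers":1}]'|f
python3 -m crank '[{"delta_rot":[0,0,0],"xyz":[-0.0042,0,0.001],"fingers":1},{"delta_rot":[0,0,0],"xyz":[-0.0083,0,0.0021],"fingers":1}]'|f
python3 -m crank '[{"delta_rot":[0,0,0],"xyz":[-0.0041,0,0.0015],"fingers":1},{"delta_rot":[0,0,0],"xyz":[-0.0081,0,0.003],"fingers":1}]'|f
python3 -m crank '[{"delta_rot":[0,0,0],"xyz":[-0.0039,0,0.0018],"fingers":1},{"delta_rot":[0,0,0],"xyz":[-0.0077,0,0.0037],"fingers":1}]'|f
python3 -m crank '[{"delta_rot":[0,0,0],"xyz":[-0.0037,0,0.0022],"fingers":1},{"delta_rot":[0,0,0],"xyz":[-0.0073,0,0.0045],"fingers":1}]'|f
python3 -m crank '[{"delta_rot":[0,0,0],"xyz":[-0.0034,0,0.0026],"fingers":1},{"delta_rot":[0,0,0],"xyz":[-0.0068,0,0.0052],"fingers":1}]'|f
python3 -m crank '[{"delta_rot":[0,0,0],"xyz":[-0.0032,0,0.0029],"fingers":1},{"delta_rot":[0,0,0],"xyz":[-0.0063,0,0.0059],"fingers":1}]'|f
python3 -m crank '[{"delta_rot":[0,0,0],"xyz":[0.0032,0,-0.0029],"fingers":1},{"delta_rot":[0,0,0],"xyz":[0.0063,0,-0.0059],"fingers":1}]'|f
python3 -m crank '[{"delta_rot":[0,0,0],"xyz":[0.0034,0,-0.0026],"fingers":1},{"delta_rot":[0,0,0],"xyz":[0.0068,0,-0.0052],"fingers":1}]'|f
python3 -m crank '[{"delta_rot":[0,0,0],"xyz":[0.0037,0,-0.0022],"fingers":1},{"delta_rot":[0,0,0],"xyz":[0.0073,0,-0.0045],"fingers":1}]'|f
python3 -m crank '[{"delta_rot":[0,0,0],"xyz":[0.0039,0,-0.0018],"fingers":1},{"delta_rot":[0,0,0],"xyz":[0.0077,0,-0.0037],"fingers":1}]'|f
python3 -m crank '[{"delta_rot":[0,0,0],"xyz":[0.0041,0,-0.0015],"fingers":1},{"delta_rot":[0,0,0],"xyz":[0.0081,0,-0.003],"fingers":1}]'|f
python3 -m crank '[{"delta_rot":[0,0,0],"xyz":[0.0042,0,-0.001],"fingers":1},{"delta_rot":[0,0,0],"xyz":[0.0083,0,-0.0021],"fingers":1}]'|f
sed "s/'log'/'log2'/" fit.py >fit2.py; python3 fit2.py
```

```text
th 0.270 r 0.0889 s 3.83 Ft 4.8 Fr 1.3 T 0.425  F_est 23
th 0.369 r 0.0886 s 5.20 Ft 5.5 Fr 0.2 T 0.491  F_est 28
th 0.465 r 0.0884 s 6.51 Ft 5.2 Fr 0.5 T 0.460  F_est 27
th 0.559 r 0.0882 s 7.75 Ft 7.2 Fr 1.6 T 0.638  F_est 42
th 0.646 r 0.0882 s 8.85 Ft 8.8 Fr 2.5 T 0.778  F_est 55
th 0.734 r 0.0880 s 9.91 Ft 9.4 Fr 6.7 T 0.825  F_est 62
th 0.825 r 0.0877 s 10.93 Ft 10.3 Fr 8.0 T 0.907  F_est 74
th 0.923 r 0.0873 s 11.96 Ft 12.0 Fr 10.5 T 1.048  F_est 95
th 0.886 r 0.0876 s 11.58 Ft 0.3 Fr -4.3 T 0.028  F_est -7
th 0.797 r 0.0875 s 10.62 Ft -1.3 Fr -1.0 T -0.113  F_est -19
th 0.696 r 0.0875 s 9.45 Ft -1.6 Fr -2.3 T -0.139  F_est -20
th 0.600 r 0.0874 s 8.27 Ft -3.1 Fr -3.0 T -0.273  F_est -29
th 0.509 r 0.0874 s 7.10 Ft -5.8 Fr -0.5 T -0.508  F_est -46
th 0.410 r 0.0874 s 5.77 Ft -6.2 Fr -0.7 T -0.544  F_est -47
0.17 0 [ 7.0238 -0.0408  0.487   0.    ] rms 0.0641011131796523 lock N 122.97454155139935
0.17 1 [ 6.9958 -0.0422  0.505  -0.077 ] rms 0.06147783989391273 lock N 123.35816979006805
0.19 0 [ 7.2303 -0.0405  0.4879  0.    ] rms 0.059540108241980805 lock N 120.14421057847342
0.19 1 [ 7.0803 -0.0543  0.5055 -0.0709] rms 0.058124361865366625 lock N 122.19988717322641
0.21 0 [ 7.433  -0.0401  0.4887  0.    ] rms 0.05506539218940851 lock N 117.36818969610233
0.21 1 [ 7.2969 -0.0534  0.5053 -0.0636] rms 0.05356562673127504 lock N 119.23218633344001
```

```bash
f(){ sed -n '1,6p' | tr '\n' ' '|tee -a log2 ; echo >>log2;echo; }
python3 -m crank '[{"delta_rot":[0,0,0],"xyz":[-0.0083,0,0.0021],"fingers":1},{"delta_rot":[0,0,0],"xyz":[-0.0164,0,0.0051],"fingers":1},{"delta_rot":[0,0,0],"xyz":[-0.0241,0,0.0088],"fingers":1},{"delta_rot":[0,0,0],"xyz":[-0.0315,0,0.0133],"fingers":1},{"delta_rot":[0,0,0],"xyz":[-0.0383,0,0.0185],"fingers":1},{"delta_rot":[0,0,0],"xyz":[-0.0446,0,0.0244],"fingers":1},{"delta_rot":[0,0,0],"xyz":[-0.0503,0,0.0308],"fingers":1},{"delta_rot":[0,0,0],"xyz":[-0.0553,0,0.0378],"fingers":1},{"delta_rot":[0,0,0],"xyz":[-0.0596,0,0.0453],"fingers":1},{"delta_rot":[0,0,0],"xyz":[-0.0631,0,0.0531],"fingers":1}]'|f
python3 -m crank '[{"delta_rot":[0,0,0],"xyz":[-0.0027,0,0.0082],"fingers":1},{"delta_rot":[0,0,0],"xyz":[-0.0046,0,0.0165],"fingers":1},{"delta_rot":[0,0,0],"xyz":[-0.0056,0,0.0251],"fingers":1},{"delta_rot":[0,0,0],"xyz":[-0.0058,0,0.0337],"fingers":1},{"delta_rot":[0,0,0],"xyz":[-0.0057,0,0.038],"fingers":1},{"delta_rot":[0,0,0],"xyz":[-0.0057,0,0.038],"fingers":1}]'|f
python3 fit2.py | sed -n 15,16p
```

```text
t: 24.75 eef_pos: [0.509, 0.0355, 0.2103] tool_rot: [-0.0, 0.999, 0.043, 0.008] contact_force: [-2.1, -5.6, 15.3] gripper_width: 0.159 grasp_force: 43.4 
t: 25.35 eef_pos: [0.5014, 0.0348, 0.1692] tool_rot: [-0.0, 0.999, 0.043, 0.004] contact_force: [-0.6, -6.0, 2.2] gripper_width: 0.161 grasp_force: 41.5 
th 1.320 r 0.0850 s 15.02 Ft 12.7 Fr 8.9 T 1.083  F_est 186
th 1.818 r 0.0847 s 15.93 Ft 2.3 Fr 1.0 T 0.191  F_est -55
```

```bash
f(){ sed -n '1,6p' | tr '\n' ' '|tee -a log2 ; echo >>log2;echo; }
python3 -m crank '[{"delta_rot":[0,0,0],"xyz":[0,0,0.003],"fingers":1},{"delta_rot":[0,0,0],"xyz":[0,0,0.006],"fingers":1},{"delta_rot":[0,0,0],"xyz":[0,0,0.006],"fingers":1}]'|f
python3 -c "
from h import *
o=telemetry.get_obs();print(o['torque'])
for n in('top','side'):
    c=viewer.read_camera(n);p=proj(c,cl(-.05,.115,.195));print(n,p)
    a=c['img'][int(p[1])-40:int(p[1])+50,int(p[0])-60:int(p[0])+60];cv2.imwrite('pics/l_%s.png'%n,cv2.resize(a,(400,300),interpolation=2)[:,:,::-1])
cv2.imwrite('pics/l.png',np.hstack([cv2.imread('pics/l_top.png'),cv2.imread('pics/l_side.png')]))"
```

```text
t: 25.65 eef_pos: [0.5016, 0.0348, 0.1656] tool_rot: [0.0, 0.999, 0.043, 0.005] contact_force: [-8.3, -6.6, 23.0] gripper_width: 0.16 grasp_force: 44.2 
[-1.3155  1.3064  0.0884]
top [np.float64(265.75548795710176), np.float64(190.84234586161887)]
side [np.float64(262.31773764672783), np.float64(214.07171628875813)]
```

View pics/l.png

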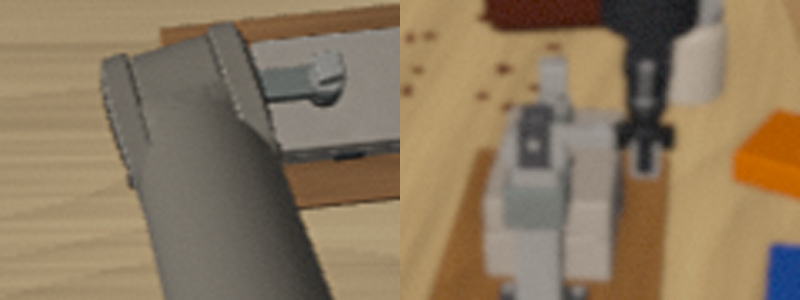

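```bash
cat > fit3.py <<'E'
from h import *
import re
from scipy.optimize import least_squares
def load(f):
    P=[]
    for L in open(f):
        v=[float(x) for x in re.findall(r'-?\d+\.\d+|-?\d+(?=[,\]])',L)]
        if len(v)>10:P.append((EX@(np.array(v[1:3])-S),v[3],EX@np.array(v[8:10]),v[10]))
    return np.array(P)
A,B=load('log'),load('log2')
q=least_squares(lambda a:np.hypot(B[:16,0]-a[0],B[:16,1]-a[1])-a[2],[0,.174,.087]);print('circle',q.x,'rms',np.sqrt(np.mean(q.fun**2)))
for e,zc in((0,.174),(.0017,.174),(.0017,.170),(.0017,.167),(0,.167),(q.x[0],q.x[1])):
  for nm,D,nf in(('1',A,8),('2',B[:14],8)):
    d=np.r_[np.ones(nf),-np.ones(len(D)-nf)];k=np.arange(len(D))!=nf;D=D[k];d=d[k]
    x=D[:,0]-e;z=D[:,1]-zc;ph=np.arctan2(-x,z);T=np.hypot(x,z)*(D[:,2]*np.cos(ph)+D[:,3]*np.sin(ph))
    fl=np.arctan2(-(B[15,0]-e),B[15,1]-zc)
    for off in(.19,):
        th=ph+off;s=14.2*(np.cos(1.7-th)+.129);g=.0142*np.sin(1.7-th)
        for free in(0,1):
            h=lambda a:13.7*np.maximum(s-a[0],0)*g+free*a[2]+d*a[1]-T
            r=least_squares(h,[7,.5,0]);print(nm,round(e,4),round(zc,4),'lockth %.3f'%(fl+off),free,'s0 %.2f rms %.3f lock %.0f'%(r.x[0],np.sqrt(np.mean(r.fun**2)),13.7*(16-r.x[0])),ph[0].round(3))
E
python3 fit3.py
```

```text
circle [0.0011 0.1769 0.0857] rms 0.0004563447029572196
1 0 0.174 lockth 1.818 0 s0 6.49 rms 0.079 lock 130 0.088
1 0 0.174 lockth 1.818 1 s0 6.73 rms 0.081 lock 127 0.088
2 0 0.174 lockth 1.818 0 s0 7.48 rms 0.065 lock 117 0.08
2 0 0.174 lockth 1.818 1 s0 7.23 rms 0.060 lock 120 0.08
1 0.0017 0.174 lockth 1.816 0 s0 6.63 rms 0.073 lock 128 0.108
1 0.0017 0.174 lockth 1.816 1 s0 6.88 rms 0.078 lock 125 0.108
2 0.0017 0.174 lockth 1.816 0 s0 7.61 rms 0.057 lock 115 0.099
2 0.0017 0.174 lockth 1.816 1 s0 7.29 rms 0.051 lock 119 0.099
1 0.0017 0.17 lockth 1.770 0 s0 6.36 rms 0.073 lock 132 0.103
1 0.0017 0.17 lockth 1.770 1 s0 6.17 rms 0.070 lock 135 0.103
2 0.0017 0.17 lockth 1.770 0 s0 7.35 rms 0.059 lock 118 0.095
2 0.0017 0.17 lockth 1.770 1 s0 7.07 rms 0.053 lock 122 0.095
1 0.0017 0.167 lockth 1.735 0 s0 6.16 rms 0.072 lock 135 0.1
1 0.0017 0.167 lockth 1.735 1 s0 6.00 rms 0.070 lock 137 0.1
2 0.0017 0.167 lockth 1.735 0 s0 7.17 rms 0.061 lock 121 0.092
2 0.0017 0.167 lockth 1.735 1 s0 6.90 rms 0.056 lock 125 0.092
1 0 0.167 lockth 1.735 0 s0 6.02 rms 0.079 lock 137 0.082
1 0 0.167 lockth 1.735 1 s0 5.80 rms 0.076 lock 140 0.082
2 0 0.167 lockth 1.735 0 s0 7.04 rms 0.069 lock 123 0.075
2 0 0.167 lockth 1.735 1 s0 6.80 rms 0.065 lock 126 0.075
1 0.0011 0.1769 lockth 1.850 0 s0 6.78 rms 0.076 lock 126 0.104
1 0.0011 0.1769 lockth 1.850 1 s0 7.03 rms 0.077 lock 123 0.104
2 0.0011 0.1769 lockth 1.850 0 s0 7.76 rms 0.058 lock 113 0.096
2 0.0011 0.1769 lockth 1.850 1 s0 7.51 rms 0.052 lock 116 0.096
```

```bash
f(){ sed -n '1,6p' | tr '\n' ' '; echo; }
python3 -m crank '[{"delta_rot":[0,0,0],"xyz":[0,0,-0.004],"fingers":1},{"delta_rot":[0,0,0],"xyz":[0,0,-0.004],"fingers":-0.3},{"delta_rot":[0,0,0],"xyz":[0,0,-0.004],"fingers":-0.3},{"delta_rot":[0,0,0],"xyz":[0,0,-0.004],"fingers":-0.3},{"delta_rot":[0,0,0],"xyz":[0,0,-0.05],"fingers":-0.3},{"delta_rot":[0,0,0],"xyz":[0,0,-0.08],"fingers":-0.3},{"delta_rot":[0,0,-8],"xyz":[0,0,-0.09],"fingers":-0.3},{"delta_rot":[0,0,-12],"xyz":[0,0,-0.09],"fingers":-0.3}]'|f
python3 -c "
from h import *
go([.598,-.0713,.24],17)
c=viewer.read_camera('side');cv2.imwrite('pics/k.png',cv2.resize(c['img'][150:270,190:310],(600,600),interpolation=2)[:,:,::-1])"
```

```text
t: 26.55 eef_pos: [0.5007, 0.0361, 0.2547] tool_rot: [-0.0, 0.989, 0.15, 0.005] contact_force: [0.5, -0.3, 0.6] gripper_width: 0.649 grasp_force: 0.0 
pos [0.5007 0.0361 0.2547] xhead 17.276728989607417 q7 -1.5257169944055873 t 26.55
xyz [0.0608 0.1314 0.0154]
rot [ 0.0799 -0.547   0.2763]
```

View pics/k.png

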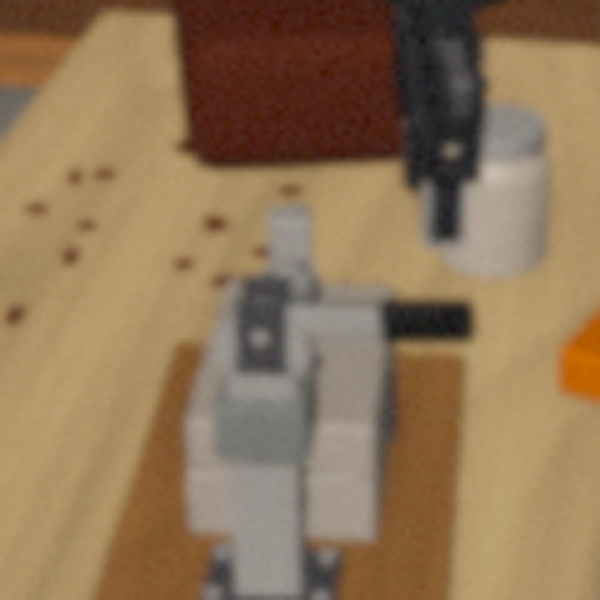

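```bash
f(){ sed -n '1,6p' | tr '\n' ' '; echo; }
python3 -m crank '[{"delta_rot":[0,-0.5,0],"xyz":[0.02,0.044,0],"fingers":-0.3},{"delta_rot":[0,-0.5,0],"xyz":[0.041,0.088,0],"fingers":-0.3},{"delta_rot":[0,-0.5,0],"xyz":[0.061,0.131,0],"fingers":-0.3},{"delta_rot":[0,-0.5,0],"xyz":[0.061,0.131,0],"fingers":-0.3},{"delta_rot":[0,-0.5,0],"xyz":[0.061,0.131,0.02],"fingers":-0.3},{"delta_rot":[0,-0.5,0],"xyz":[0.061,0.131,0.03],"fingers":-0.3},{"delta_rot":[0,-0.5,0],"xyz":[0.061,0.131,0.03],"fingers":-0.3}]'|f
python3 -c "
from h import *
go([.598,-.0715,.173],17)"
```

```text
t: 27.3 eef_pos: [0.5946, -0.0716, 0.2208] tool_rot: [0.0, 0.989, 0.148, -0.004] contact_force: [1.6, -0.7, -0.1] gripper_width: 0.649 grasp_force: 0.0 
pos [ 0.5946 -0.0716  0.2208] xhead 16.982042656845923 q7 -1.3397376874806661 t 27.3
xyz [0.0036 0.0009 0.0478]
rot [-0.0448  0.4276 -0.0181]
```

```bash
f(){ sed -n '1,6p' | tr '\n' ' '; echo; }
python3 -m crank '[{"delta_rot":[0,0.4,0],"xyz":[0.002,0.001,0.0],"fingers":-0.3},{"delta_rot":[0,0.4,0],"xyz":[0.002,0.001,0.025],"fingers":-0.3},{"delta_rot":[0,0.4,0],"xyz":[0.002,0.001,0.04],"fingers":-0.3},{"delta_rot":[0,0.4,0],"xyz":[0.002,0.001,0.048],"fingers":-0.3},{"delta_rot":[0,0.4,0],"xyz":[0.002,0.001,0.048],"fingers":-0.3}]'|f
python3 -m crank '[{"delta_rot":[0,0,0],"xyz":[0,0,0],"fingers":1},{"delta_rot":[0,0,0],"xyz":[0,0,0],"fingers":1},{"delta_rot":[0,0,0],"xyz":[0,0,0],"fingers":1},{"delta_rot":[0,0,0],"xyz":[0,0,0],"fingers":1},{"delta_rot":[0,0,0],"xyz":[0,0,0],"fingers":1},{"delta_rot":[0,0,0],"xyz":[0,0,0],"fingers":1}]' 60|f
python3 -c "
from h import *
go([.598,-.0715,.173],34);print(telemetry.get_obs()['torque'])"
```

```text
t: 27.8 eef_pos: [0.5975, -0.0727, 0.1741] tool_rot: [0.0, 0.989, 0.148, 0.001] contact_force: [-0.3, 0.1, 0.9] gripper_width: 0.651 grasp_force: 0.0 
t: 28.4 eef_pos: [0.5987, -0.072, 0.1763] tool_rot: [-0.0, 0.989, 0.148, 0.003] contact_force: [-2.7, 3.0, 6.1] gripper_width: 0.267 grasp_force: 58.5 
pos [ 0.5987 -0.072   0.1763] xhead 16.981268857551196 q7 -1.3497599831801115 t 28.4
xyz [-0.0005 -0.0006  0.0033]
rot [  0.0835  -0.276  -17.0188]
[ 0.4749  0.5616 -0.2099]
```

```bash
f(){ sed -n '1,6p' | tr '\n' ' '; echo; }
python3 -m crank '[{"delta_rot":[0,0,-6],"xyz":[0,0,0],"fingers":1},{"delta_rot":[0,0,-12],"xyz":[0,0,0],"fingers":1},{"delta_rot":[0,0,-17],"xyz":[0,0,0],"fingers":1},{"delta_rot":[0,0,-17],"xyz":[0,0,0],"fingers":1},{"delta_rot":[0,0,-17],"xyz":[0,0,0],"fingers":1}]'|f
python3 -c "
from h import *
print(telemetry.get_obs()['torque'])"
python3 -m crank '[{"delta_rot":[0,0,0],"xyz":[0,0,0],"fingers":-0.3},{"delta_rot":[0,0,0],"xyz":[0,0,0],"fingers":-0.3},{"delta_rot":[0,0,0],"xyz":[0,0,0],"fingers":-0.3},{"delta_rot":[0,0,0],"xyz":[0,0,-0.05],"fingers":-0.3},{"delta_rot":[0,0,0],"xyz":[0,0,-0.1],"fingers":-0.3},{"delta_rot":[0,0,0],"xyz":[0,0,-0.14],"fingers":-0.3},{"delta_rot":[0,0,0],"xyz":[0,0,-0.14],"fingers":-0.3}]'|f
python3 -c "
from h import *
c=viewer.read_camera('side')
im=c['img'].astype(int);m=(im.max(2)<60)[195:230,255:300];v=np.argwhere(m)[:,::-1]+[255,195];print(len(v),v.min(0),v.max(0),v.mean(0))
cv2.imwrite('pics/e.png',cv2.resize(c['img'][150:270,190:310],(400,400),interpolation=2)[:,:,::-1])"
```

```text
t: 28.9 eef_pos: [0.5986, -0.0718, 0.1762] tool_rot: [0.0, 0.956, 0.293, 0.002] contact_force: [-3.3, 3.0, 5.5] gripper_width: 0.264 grasp_force: 57.5 
[0.5023 0.4573 0.3411]
t: 29.6 eef_pos: [0.601, -0.0729, 0.3219] tool_rot: [0.003, 0.956, 0.292, 0.007] contact_force: [0.4, 0.2, 0.1] gripper_width: 0.649 grasp_force: 0.0 
94 [267 211] [282 217] [274.4574 213.6277]
```

View pics/e.png

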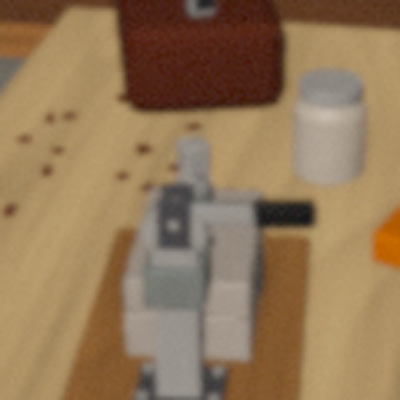

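The picture shows the lever level and still locked: the handle is at about (274, 214) px and the gripper is clear of everything.

```bash
python3 -c "
from h import *
print(job.hand_in())"
```

```text
the job is handed in; nothing more can be done
None
```

I handed the job in with the top half pressed home, the lever locked, and the foot pressing with about 110 N; that force is estimated from lever torque (about ±10 N), not measured directly, and no verdict came back.

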